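# Make up the table caddy for a soup lunch

### The job

Make up the wooden table caddy for lunch: stand the pepper mill in the large round well, the salt shaker in the small round well beside it, the crispbread carton in the oblong slot and the spice jar with the green cap sticker in the square well, all upright, down on the caddy's floor and let go. Set each one down in its well; do not drop it in. The three other gold-capped spice jars look alike but do not belong: leave them standing where they are.

Things in the scene. Friction and masses are not known exactly. Their poses are not given: they have to be found in the camera images.
- caddy: Wooden caddy, 200 (x) x 196 (y) mm, 1.3 kg; origin: centre of its underside, z up. Items stand on its floor, at 13 mm; a gallery board (45 to 53 mm high) has four wells cut through, centres in caddy x, y mm: large round (-46, 46), small round (-46, -46), square (46, -46), oblong slot (46, 46). At each y end (y = +-93) a handle bar along x between posts, 104 mm high; x sides open.
- pepper_mill: Dark wooden pepper mill, 170 mm tall, 0.18 kg: waisted body 58 mm across up to 122 mm, round head 49 mm across from 123 to 159 mm, pale 12 mm knob on top. Origin: centre of its underside; z up. Its well: large round, 74 mm across, at caddy (-46, 46) mm. (Mind the wall cabinet that hangs 0.46 m above the worktop ahead on the right, x over 0.55, y under -0.25.)
- salt_shaker: Small clear shaker with a pale grey dome, 90 mm tall, 0.1 kg: body 44 mm across at 30 mm height, narrowing to 30 mm at 74 mm; dome cap 34 mm across from 66 to 80 mm, rounded off at the top. Origin: centre of its underside; z up. Its well: small round, 60 mm across, at caddy (-46, -46) mm.
- carton: Upright brown crispbread carton, 0.31 kg, 45 (x) x 62 (y) mm and 118 mm tall, with a thin card flap that stands up to 158 mm. Origin: centre of its underside; z up. Its slot: 61 mm along caddy x by 78 mm along caddy y, at caddy (46, 46) mm; carton x goes along caddy x, either way round.
- jar_green: Gold-capped glass spice jar, 42 mm square with rounded corners up to 66 mm, then narrowing a little under a round cap 41 mm across that reaches from 76 to 96 mm; green sticker on the cap, green label; 0.11 kg. Origin: centre of its underside; z up. It belongs in the square well, 58 x 58 mm, at caddy (46, -46) mm.
- jar_blue: Gold-capped glass spice jar, 42 mm square with rounded corners up to 66 mm, then narrowing a little under a round cap 41 mm across that reaches from 76 to 96 mm; dark blue sticker on the cap, dark blue label. Origin: centre of its underside; z up. It does not belong in the caddy.
- jar_white: Gold-capped glass spice jar, 42 mm square with rounded corners up to 66 mm, then narrowing a little under a round cap 41 mm across that reaches from 76 to 96 mm; cream white sticker on the cap, red label. Origin: centre of its underside; z up. It does not belong in the caddy.
- jar_yellow: Gold-capped glass spice jar, 42 mm square with rounded corners up to 66 mm, then narrowing a little under a round cap 41 mm across that reaches from 76 to 96 mm; tan sticker on the cap, mustard-yellow powder inside. Origin: centre of its underside; z up. It does not belong in the caddy.
Not all that is in view belongs to the job. What is shaped like the pepper_mill but purple is not meant.

How it is judged:
At the end, for the whole second after the job is handed in: the four items each stand in their own well, within 15 mm of its centre in caddy x and y, on its floor (8 to 19 mm above the caddy's origin), upright within 0.12 rad, released, at rest; the other jars upright, within 30 mm of their start; the caddy level and still (x of salt_shaker in the frame of caddy between -0.061 and -0.031 m and y of salt_shaker in the frame of caddy between -0.061 and -0.031 m and z of salt_shaker in the frame of caddy between 0.008 and 0.019 m and angle between each of salt_shaker, jar_green, carton, pepper_mill, jar_blue, jar_white, jar_yellow's own z axis and vertical below 0.12 rad and linear speed of each of salt_shaker, jar_green, carton, pepper_mill, caddy below 0.02 m/s and contact force between the fingers and salt_shaker below 0.1 N and x of jar_green in the frame of caddy between 0.031 and 0.061 m and y of jar_green in the frame of caddy between -0.061 and -0.031 m and z of jar_green in the frame of caddy between 0.008 and 0.019 m and contact force between the fingers and jar_green below 0.1 N and x of carton in the frame of caddy between 0.031 and 0.061 m and y of carton in the frame of caddy between 0.031 and 0.061 m and z of carton in the frame of caddy between 0.008 and 0.019 m and contact force between the fingers and carton below 0.1 N and x of pepper_mill in the frame of caddy between -0.061 and -0.031 m and y of pepper_mill in the frame of caddy between 0.031 and 0.061 m and z of pepper_mill in the frame of caddy between 0.008 and 0.019 m and contact force between the fingers and pepper_mill below 0.1 N and distance of each of jar_blue, jar_white, jar_yellow from where it was at the start of the episode below 0.03 m and angle between caddy's own z axis and vertical below 0.05 rad); the robot touches nothing.
It fails at once if an item falls into the caddy at over 0.8 m/s (a drop of more than about 30 mm) ((linear speed of salt_shaker above 0.8 m/s and distance between salt_shaker and caddy below 0.09 m and z of salt_shaker in the frame of caddy below 0.05 m) or (linear speed of jar_green above 0.8 m/s and distance between jar_green and caddy below 0.09 m and z of jar_green in the frame of caddy below 0.05 m) or (linear speed of carton above 0.8 m/s and distance between carton and caddy below 0.09 m and z of carton in the frame of caddy below 0.05 m) or (linear speed of pepper_mill above 0.8 m/s and distance between pepper_mill and caddy below 0.09 m and z of pepper_mill in the frame of caddy below 0.05 m)).
It fails at once if one of the three other spice jars is shifted by more than 50 mm or knocked over (distance of any of jar_blue, jar_white, jar_yellow from where it was at the start of the episode above 0.05 m or angle between any of jar_blue, jar_white, jar_yellow's own z axis and vertical above 0.6 rad).
It also fails if it takes over 118 s, if anything falls off the work surface, if the arm or the gripper's body presses on something with over 40 N, if the wrist force passes 120 N, or if a joint passes its speed limit or range.

### The arm

A 7-joint arm with a two-finger parallel gripper is mounted at the origin on a cart in front of the work surface, level with it; the furniture and walls round the work are solid. World frame = base frame: x ahead of the robot, y to its left, z up, the work surface at z = 0. Lengths are in m, angles in rad, forces in N, time in s.
With the tool pointing down it reaches from about 0.425 to 0.875 m from the base axis. Payload 4.7 kg.
Tool frame: the origin (TCP) lies midway between the tips of the shut fingers; the grasp point (between the pads) lies 19 mm behind it; z points along the fingers, x is the direction in which the jaws open and shut, and the axes are right-handed (so a half turn about z gives the same grasp; the last joint's range is limited). The gripper opens to 85 mm and grips with 20 to 120 N. Pads are 22 mm wide; open, the fingers measure 114 mm over their backs; the gripper's body (76 mm by 85 mm) begins 54 mm behind the grasp point. The pads swing forward as they close: fully open they stand 13 mm farther back than shut.
Start: joints at [1.163, 0.321, -0.07, 1.45, 0.023, 1.371, -0.057], TCP at [0.266, -0.593, 0.231] pointing down, gripper open.
Joint ranges: [-2.86, 2.86], [-0.3, 2.09], [-1.38, 1.24], [0.06, 2.45], [-1.56, 4.7], [0.09, 2.05], [-2.69, 2.69]. Speed limits (rad/s): [2.57, 2.57, 3.14, 3.14, 3.14, 3.14, 3.14].

### API

Orientations are given as a rotation vector (axis times angle).
In Python, from cell import get_state, camera, calibration, close_job gives the robot as it stands.
- The arm moves only by the tool play_rows, never from a script. Its argument "targets" is a list of rows, each a list of 7 numbers: the shift along the tool's x, y, z in cm, then the turn, a rotation vector about the tool's x, y, z in rad, then the closure, from 0 (fully open) to 1 (shut). A call has 1 to 5 rows; each row shifts and turns the commanded pose from where the row before left it, along the tool's axes as they then stand; what a row does not reach is not made up. A row lasts 1/12 s, in which the tool goes at most 41.7 mm and 7.16 degrees, less where a joint would pass 70% of its speed; a pose out of reach is approached as far as the arm can. A call is refused whole if a number of a shift passes 4.17 or a number of a turn 0.125, either way. A call with a gripper value outside its range is refused whole. The fingers move at their own pace and stop on an object; "newtons" is the grip in N (left out, the last holds). Time passes only in rows, so rows that do not move let the fingers close. It gives the time, the measured TCP pose, the force and the opening at its end, in the units of the state.
- get_state(): the state, without advancing time (a new reading comes with each control period).
- camera(name): name is "scene" or "side" or "wrist"; returns the picture (480x640x3 uint8, red, green, blue); there is no depth.
- calibration(name): a dict with "intrinsics" (3x3 intrinsics, pixels), "k1" (the pictures are not rectified: a ray, as slopes to the right and down, at radius r is drawn at 1 + k1 r^2 times it, then the intrinsics apply), "world_from_camera" (4x4, takes a point from camera to world coordinates). Camera axes: x right, y down, z forward; pixel columns grow to the right and rows downward; lengths in m; the calibration is good to about 2 mm. A picture is of the moment at which its call begins: read the wrist's pose just before it. calibration takes no time and is no camera call; for the wrist camera it gives the pose at the moment of the call.
- close_job(): hands the job in, once; it reports no verdict.
The state is a dict: "t": time; "joint_pos": joint angles; "dq": joint speeds; "effort": joint torques, N m; "position": TCP position; "ee_rot": TCP orientation; "ft_force": force on the tool from outside, world axes, zero at the start; "ft_torque": the same for the moment, N m; "grip_width": finger opening in m.
Only numpy, scipy, OpenCV 4.12 (cv2) and the standard library are available. Lean on these libraries where they do the work, as an engineer would, in place of code of your own. Each camera call takes 0.05 s, during which the arm holds its last target.

## Working session

There is one attempt and no reset: what is moved stays moved. The work goes in short steps, Python scripts to look and compute and a tool call to move; the robot and the scene stay as the last step left them, time stands still between calls to the robot, and variables do not carry over. Pictures are saved under pics/ and viewed, and the job is handed in when it is done.

Besides the shell and the picture viewer there is one more tool, called after "Call:" as a command line: name --pt "numbers of a row" for each row, then --argument value for the rest. play_rows: Moves the arm, as the interface text tells. Its arguments: {"type":"object","properties":{"targets":{"type":"array","items":{"type":"array","items":{"type":"number"}}},"newtons":{"type":"number"}},"required":["targets"]}

```bash
ls; mkdir -p pics; python3 - <<'E'
from cell import *
import cv2
print(get_state())
for n in ["scene","side","wrist"]:
    c=calibration(n); print(n,c)
    cv2.imwrite(f"pics/{n}0.png",camera(n)[:,:,::-1])
E
```

```text
pics
{'t': 0.0, 'joint_pos': array([ 1.16312562,  0.32183038, -0.07008185,  1.4516506 ,  0.02261408,
        1.37079869, -0.05690003]), 'dq': array([ 0.00196765, -0.00157104,  0.00022693, -0.00048985,  0.00073715,
        0.00177481, -0.0005228 ]), 'effort': array([ 1.34652792e-04, -4.93590117e+01, -3.82307880e-01, -3.14329076e+01,
        1.29821553e-02,  1.13439438e-02, -1.27357384e-05]), 'position': array([ 0.26582811, -0.59257936,  0.23023094]), 'ee_rot': array([-2.63647082e+00,  1.70667345e+00,  2.59584717e-03]), 'ft_force': array([ 0.42354623,  0.14841748, -0.45387368]), 'ft_torque': array([-0.01374732,  0.0383337 , -0.0093678 ]), 'grip_width': 0.08526729936147294}
scene {'intrinsics': array([[619.77100668,   0.        , 316.91037791],
       [  0.        , 619.77100668, 236.67720313],
       [  0.        ,   0.        ,   1.        ]]), 'k1': -0.13876457467837477, 'world_from_camera': array([[-0.55007525, -0.5723416 ,  0.60814662, -0.42019581],
       [-0.83503886,  0.36711682, -0.40979916,  0.6071341 ],
       [ 0.01128425, -0.73324643, -0.67986935,  1.01120742],
       [ 0. 
[... 291 characters left out ...]
665, -0.71706243,  0.61633871, -0.57867998],
       [-0.94543711, -0.25658005,  0.20078683, -0.33885273],
       [ 0.01416352, -0.64806493, -0.76145337,  1.32967154],
       [ 0.        ,  0.        ,  0.        ,  1.        ]])}
wrist {'intrinsics': array([[400.90658169,   0.        , 319.31664854],
       [  0.        , 400.90658169, 238.90929796],
       [  0.        ,   0.        ,   1.        ]]), 'k1': -0.08749926085604921, 'world_from_camera': array([[ 0.40851209, -0.86891587, -0.27946929,  0.33751292],
       [-0.91274739, -0.38995438, -0.12176934, -0.56058653],
       [-0.00317297,  0.30482912, -0.95240178,  0.37248921],
       [ 0.        ,  0.        ,  0.        ,  1.        ]])}
```

View pics/scene0.png

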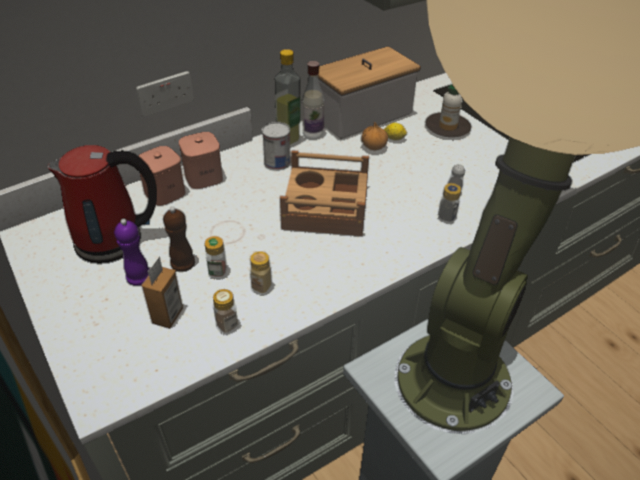

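View pics/side0.png

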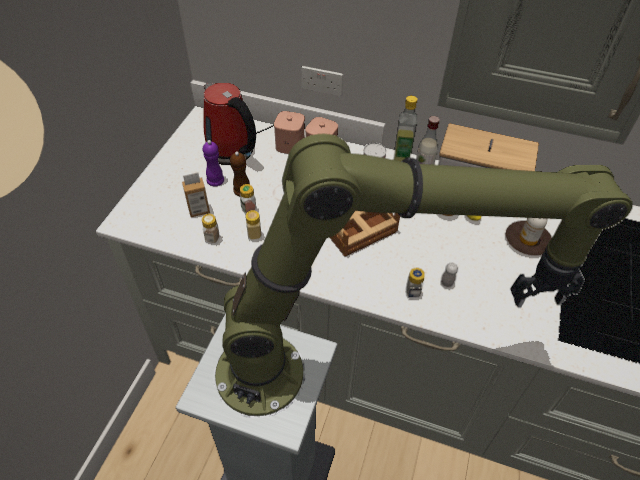

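View pics/wrist0.png

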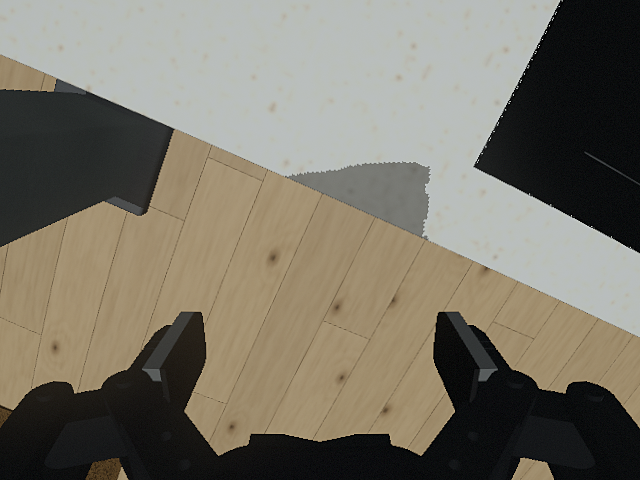

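```bash
cat > h.py <<'E'
from cell import *
import cv2, numpy as np
from scipy.spatial.transform import Rotation as R
def ray(c,uv):
    K=c["intrinsics"];k=c["k1"];T=c["world_from_camera"]
    p=np.array([(uv[0]-K[0,2])/K[0,0],(uv[1]-K[1,2])/K[1,1]])
    q=p.copy()
    for _ in range(20): q=p/(1+k*(q@q))
    d=T[:3,:3]@np.array([q[0],q[1],1]); return T[:3,3],d/np.linalg.norm(d)
def at_z(c,uv,z):
    o,d=ray(c,uv); return o+d*(z-o[2])/d[2]
def tri(obs):
    A=np.zeros((3,3));b=np.zeros(3);
    for c,uv in obs:
        o,d=ray(c,uv);P=np.eye(3)-np.outer(d,d);A+=P;b+=P@o
    x=np.linalg.solve(A,b)
    res=[np.linalg.norm((np.eye(3)-np.outer(d,d))@(x-o)) for o,d in [ray(c,uv) for c,uv in obs]]
    return x,res
def proj(c,X):
    K=c["intrinsics"];k=c["k1"];T=np.linalg.inv(c["world_from_camera"])
    X=np.atleast_2d(X);P=X@T[:3,:3].T+T[:3,3];p=P[:,:2]/P[:,2:];r2=(p**2).sum(1,keepdims=True)
    p=p*(1+k*r2);return p*[K[0,0],K[1,1]]+K[:2,2]
def crop(im,x0,y0,x1,y1,f,name):
    v=cv2.resize(im[y0:y1,x0:x1],None,fx=f,fy=f,interpolation=cv2.INTER_CUBIC)
    cv2.imwrite("pics/"+name,v)
E
python3 - <<'E'
from h import *
s=cv2.imread("pics/scene0.png");d=cv2.imread("pics/side0.png")
crop(s,110,190,300,340,4,"sc1.png")
crop(s,270,140,480,240,3.8,"sc2.png")
crop(d,170,130,300,250,5,"sd1.png")
crop(d,310,190,510,310,4,"sd2.png")
E
```

```text
(no output)
```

View pics/sc1.png

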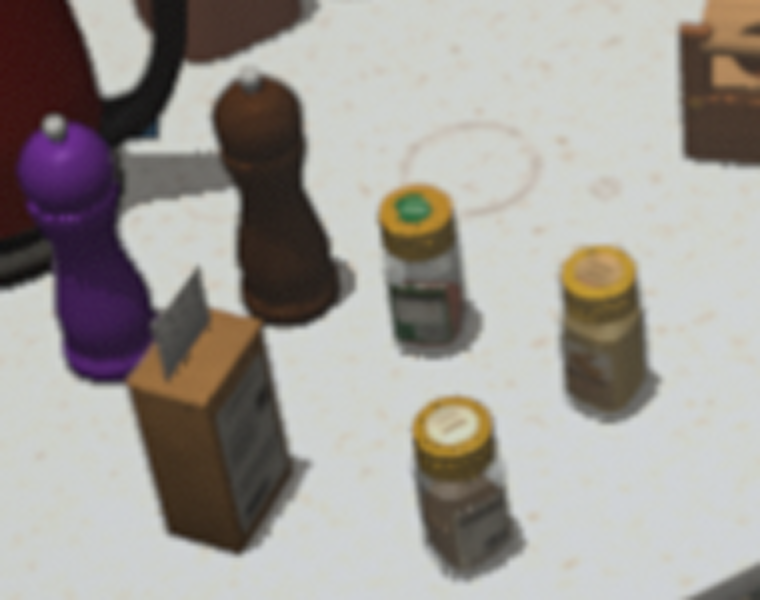

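View pics/sc2.png

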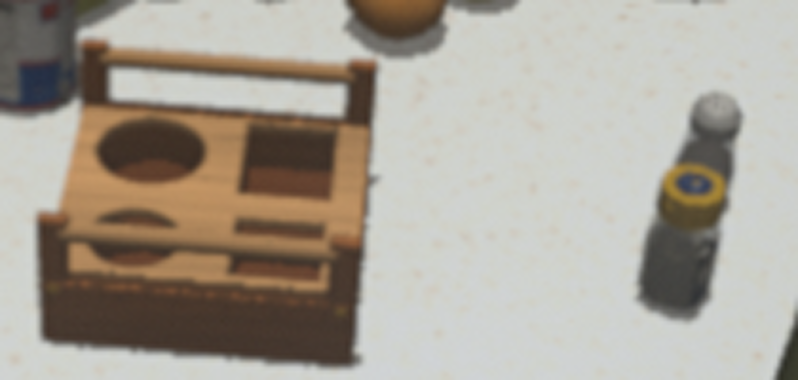

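View pics/sd1.png

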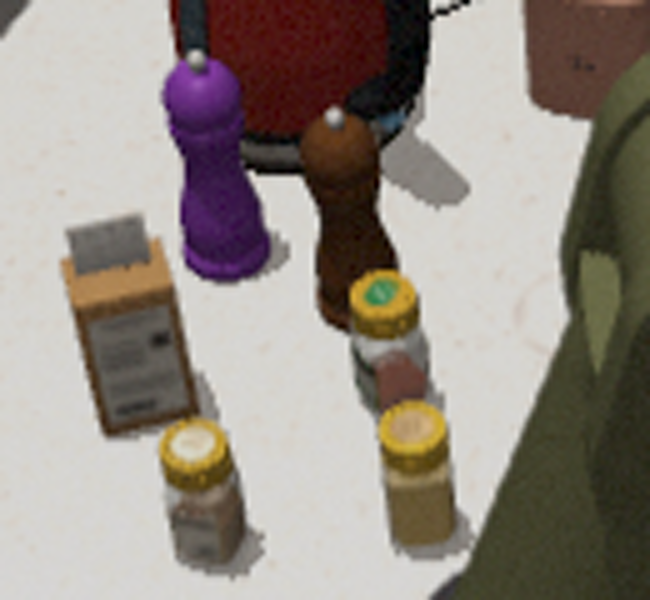

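View pics/sd2.png

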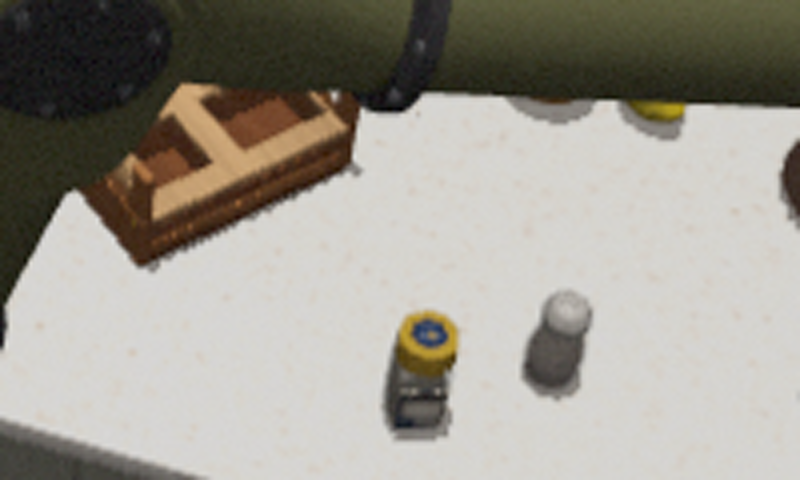

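```bash
python3 - <<'E'
from h import *
S=calibration("scene");D=calibration("side")
s1=lambda x,y:(110+x/4-.4,190+y/4-.4)
s2=lambda x,y:(270+x/3.8-.4,140+y/3.8-.4)
d1=lambda x,y:(170+x/5-.4,130+y/5-.4)
d2=lambda x,y:(310+x/4-.4,190+y/4-.4)
for n,a,b in [("green",s1(413,208),d1(383,292)),("tan",s1(599,270),d1(413,427)),("white",s1(453,424),d1(194,442)),("blue",s2(695,184),d2(428,333)),("mill",s1(250,78),d1(334,118)),("purple",s1(54,127),d1(196,62)),("salt",s2(717,108),d2(571,305)),
 ("c1",s1(208,403),d1(75,308)),("c2",s1(263,322),d1(178,287)),("c3",s1(133,378),d1(62,262)),("c4",s1(190,310),d1(162,243))]:
    x,r=tri([(S,a),(D,b)]);print(n,x.round(3),np.round(r,4))
for p in [(95,45),(362,65),(52,217),(347,243)]: print("post",at_z(S,s2(*p),.104).round(3))
for p in [(80,340),(355,360)]: print("base",at_z(S,s2(*p),.0).round(3))
for p in [(150,150)]: print("big",at_z(S,s2(*p),.053).round(3))
E
```

```text
green [0.506 0.254 0.099] [0.0018 0.0018]
tan [0.411 0.193 0.099] [0.0015 0.0015]
white [0.355 0.307 0.1  ] [0.002 0.002]
blue [ 0.364 -0.309  0.101] [0.0019 0.0019]
mill [0.573 0.309 0.168] [0.0013 0.0013]
purple [0.592 0.412 0.167] [0.0007 0.0007]
salt [ 0.434 -0.397  0.083] [0.0027 0.0027]
c1 [0.412 0.409 0.122] [0.0014 0.0014]
c2 [0.452 0.362 0.117] [0.0014 0.0014]
c3 [0.444 0.434 0.124] [0.0002 0.0002]
c4 [0.485 0.39  0.114] [0.0023 0.0023]
post [ 0.687 -0.067  0.104]
post [ 0.573 -0.204  0.104]
post [0.547 0.051 0.104]
post [ 0.43  -0.086  0.104]
base [0.542 0.036 0.   ]
base [ 0.431 -0.101  0.   ]
big [ 0.627 -0.072  0.053]
```

```bash
cat >> h.py <<'E'
def plan(target,az,n=None,pos=None,rot=None,tilt=True):
    """rows (cm, rad) from measured pose to target pos with tool down, tool x at azimuth az deg"""
    st=get_state(); p=np.array(st["position"]) if pos is None else np.array(pos,float)
    Rc=R.from_rotvec(st["ee_rot"]) if rot is None else rot
    a=np.radians(az);x=np.array([np.cos(a),np.sin(a),0]);z=np.array([0,0,-1.]);y=np.cross(z,x)
    Rt=R.from_matrix(np.stack([x,y,z],1))
    w=(Rc.inv()*Rt).as_rotvec();d=np.array(target)-p
    N=n or int(max(np.ceil(np.linalg.norm(d)/.038),np.ceil(np.linalg.norm(w)/.118),1))
    rows=[]
    for i in range(N):
        k=N-i
        s=np.round(Rc.inv().apply((np.array(target)-p)/k)*100,1)
        t=np.round((Rc.inv()*Rt).as_rotvec()/k,2)
        rows.append([float(v) for v in np.r_[s,t]])
        p=p+Rc.apply(s/100);Rc=Rc*R.from_rotvec(t)
    for i,r in enumerate(rows): print(r, "" if (i+1)%5 else "\n--")
    print("end",p.round(4),"rem",(Rc.inv()*Rt).as_rotvec().round(3))
    return p,Rc
def st():
    s=get_state();Rm=R.from_rotvec(s["ee_rot"]).as_matrix()
    print("t%.2f"%s["t"],"p",s["position"].round(4),"xaz %.1f"%np.degrees(np.arctan2(Rm[1,0],Rm[0,0])),"z",Rm[:,2].round(3),"F",s["ft_force"].round(1),"w %.4f"%s["grip_width"],"q",s["joint_pos"].round(2))
E
python3 - <<'E'
from h import *
S=calibration("scene");D=calibration("side")
print("plate",at_z(D,(530,240),0),at_z(S,(447,125),0))
print("lamp",tri([(S,(560,20)),(D,(-20,130))]))
print("kettle handle",tri([(S,(150,190)),(D,(250,125))]))
plan([.434,-.397,.25],50)
E
```

```text
plate [ 0.68416744 -0.60707808  0.        ] [ 0.68728178 -0.60853265  0.        ]
lamp (array([-0.17973724,  0.25159781,  0.84999194]), [np.float64(0.003738940586948328), np.float64(0.0037389405869483906)])
kettle handle (array([0.69498286, 0.31935481, 0.16058764]), [np.float64(0.017340666958517076), np.float64(0.017340666958517163)])
[-0.6, -1.3, -0.1, -0.0, 0.0, -0.11] 
[-0.5, -1.4, -0.1, -0.0, 0.0, -0.11] 
[-0.3, -1.4, -0.1, -0.0, 0.0, -0.11] 
[-0.2, -1.4, -0.1, -0.0, 0.0, -0.11] 
[0.0, -1.4, -0.1, -0.0, 0.0, -0.11] 
--
[0.2, -1.4, -0.1, -0.0, 0.0, -0.11] 
[0.3, -1.4, -0.1, -0.0, 0.0, -0.11] 
[0.5, -1.4, -0.1, -0.0, 0.0, -0.11] 
[0.6, -1.3, -0.1, -0.0, 0.0, -0.11] 
[0.7, -1.2, -0.1, -0.0, 0.0, -0.11] 
--
[0.9, -1.1, -0.1, -0.0, 0.0, -0.12] 
[1.0, -1.0, -0.1, -0.0, -0.0, -0.11] 
[1.1, -0.9, -0.1, -0.0, -0.0, -0.12] 
[1.2, -0.8, -0.1, -0.0, -0.0, -0.11] 
[1.3, -0.6, -0.1, -0.0, -0.0, -0.12] 
--
[1.4, -0.5, -0.1, -0.0, -0.0, -0.11] 
[1.4, -0.3, -0.2, -0.0, -0.0, -0.12] 
[1.4, -0.1, -0.1, -0.0, -0.0, -0.11] 
end [ 0.4339 -0.3973  0.2496] rem [-0.001 -0.001 -0.002]
```

Call:
play_rows --pt "-0.6 -1.3 -0.1 0 0 -0.11 0" --pt "-0.5 -1.4 -0.1 0 0 -0.11 0" --pt "-0.3 -1.4 -0.1 0 0 -0.11 0" --pt "-0.2 -1.4 -0.1 0 0 -0.11 0" --pt "0 -1.4 -0.1 0 0 -0.11 0"

```text
t: 0.57
position: [0.3127, -0.5376, 0.2359]
ee_rot: [-3.004, 0.918, 0.001]
ft_force: [-0.2, -0.5, 0.5]
grip_width: 0.0854
```

Call:
play_rows --pt "0.2 -1.4 -0.1 0 0 -0.11 0" --pt "0.3 -1.4 -0.1 0 0 -0.11 0" --pt "0.5 -1.4 -0.1 0 0 -0.11 0" --pt "0.6 -1.3 -0.1 0 0 -0.11 0" --pt "0.7 -1.2 -0.1 0 0 -0.11 0"

```text
t: 0.98
position: [0.3595, -0.4834, 0.241]
ee_rot: [-3.14, 0.068, 0.001]
ft_force: [-0.1, -0.8, -0.2]
grip_width: 0.0852
```

Call:
play_rows --pt "0.9 -1.1 -0.1 0 0 -0.12 0" --pt "1.0 -1.0 -0.1 0 0 -0.11 0" --pt "1.1 -0.9 -0.1 0 0 -0.12 0" --pt "1.2 -0.8 -0.1 0 0 -0.11 0" --pt "1.3 -0.6 -0.1 0 0 -0.12 0"

```text
t: 1.4
position: [0.4058, -0.4295, 0.2461]
ee_rot: [-3.029, -0.833, 0.001]
ft_force: [0.2, 0.2, 0.0]
grip_width: 0.0855
```

Call:
play_rows --pt "1.4 -0.5 -0.1 0 0 -0.11 0" --pt "1.4 -0.3 -0.2 0 0 -0.12 0" --pt "1.4 -0.1 -0.1 0 0 -0.11 0"

```text
t: 1.65
position: [0.4344, -0.3969, 0.2502]
ee_rot: [-2.844, -1.334, 0.0]
ft_force: [-0.0, -0.2, -0.2]
grip_width: 0.0856
```

```bash
python3 - <<'E'
from h import *
st()
cv2.imwrite("pics/w1.png",camera("wrist")[:,:,::-1]);c=calibration("wrist")
import pickle;pickle.dump(c,open("w1.pkl","wb"));st()
cv2.imwrite("pics/side1.png",camera("side")[:,:,::-1])
E
```

```text
t1.65 p [ 0.4344 -0.3969  0.2502] xaz 50.2 z [-0.  0. -1.] F [-0.  -0.2 -0.2] w 0.0856 q [ 1.07  0.21 -0.44  1.57  0.09  1.38  1.5 ]
t1.70 p [ 0.4372 -0.3938  0.2505] xaz 50.8 z [ 0.002  0.002 -1.   ] F [ 2.1  1.9 -0.1] w 0.0854 q [ 1.07  0.21 -0.44  1.57  0.09  1.38  1.51]
```

View pics/w1.png

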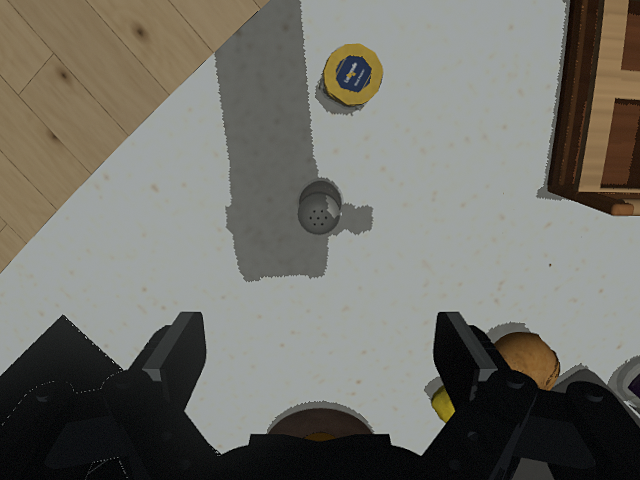

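View pics/side1.png

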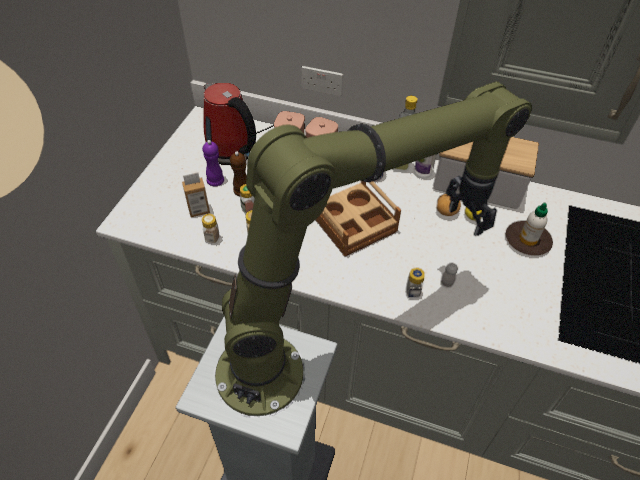

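```bash
cat >> h.py <<'E'
import pickle
def wr(n):
    c=calibration("wrist");im=camera("wrist")[:,:,::-1].copy();c2=calibration("wrist")
    print("drift mm",np.linalg.norm(c2["world_from_camera"][:3,3]-c["world_from_camera"][:3,3])*1e3)
    cv2.imwrite(f"pics/{n}.png",im);pickle.dump(c,open(n+".pkl","wb"));return c,im
E
python3 - <<'E'
from h import *
c,im=wr("w2");st()
crop(im,260,20,420,260,2.4,"w2c.png")
E
```

```text
drift mm 1.6716729307664075
t1.80 p [ 0.4347 -0.3968  0.2502] xaz 49.9 z [-0.  0. -1.] F [-0.9 -0.5  0.2] w 0.0853 q [ 1.07  0.21 -0.44  1.57  0.09  1.38  1.5 ]
```

View pics/w2c.png

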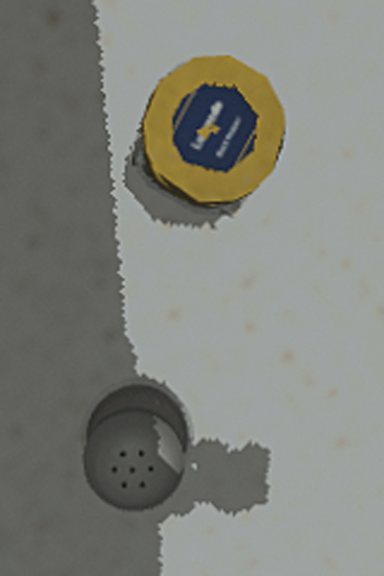

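```bash
python3 - <<'E'
from h import *
c=pickle.load(open("w2.pkl","rb"));S=calibration("scene");D=calibration("side")
print(at_z(c,(315.1,215.1),.089),at_z(c,(315.8,211.6),.075))
print(tri([(c,(315.1,215.1)),(S,(270+717/3.8-.4,140+100/3.8-.4)),(D,(310+570/4-.4,190+298/4-.4))]))
print("blue",at_z(c,(260+214/2.4,20+128/2.4),.096))
a=at_z(c,(315.1,215.1),.089)
p,Rc=plan([a[0],a[1],.11],50)
plan([a[0],a[1],.055],50,pos=p,rot=Rc)
E
```

```text
[ 0.43401232 -0.39649042  0.089     ] [ 0.4347846  -0.39653972  0.075     ]
(array([ 0.43367322, -0.39536878,  0.09059004]), [np.float64(0.0008399107381137644), np.float64(0.002672752263222006), np.float64(0.002736486596015259)])
blue [ 0.36985647 -0.31158594  0.096     ]
[-0.0, -0.0, 3.5, -0.0, -0.0, -0.0] 
[-0.0, -0.0, 3.5, -0.0, -0.0, -0.0] 
[-0.0, -0.0, 3.5, -0.0, -0.0, -0.0] 
[-0.0, -0.1, 3.5, -0.0, -0.0, -0.0] 
end [ 0.4339 -0.3961  0.1102] rem [-0.    -0.    -0.002]
[-0.0, 0.0, 2.8, -0.0, -0.0, -0.0] 
[-0.0, 0.0, 2.7, -0.0, -0.0, -0.0] 
end [ 0.4339 -0.3961  0.0552] rem [-0.    -0.    -0.002]
```

Call:
play_rows --pt "0 0 3.5 0 0 0 0.3" --pt "0 0 3.5 0 0 0 0.3" --pt "0 0 3.5 0 0 0 0.3" --pt "0 -0.1 3.5 0 0 0 0.3" --pt "0 0 2.7 0 0 0 0.3" --newtons 25

```text
t: 2.22
position: [0.4306, -0.3976, 0.0801]
ee_rot: [-2.85, -1.317, 0.004]
ft_force: [-0.5, 0.6, -0.2]
grip_width: 0.0599
```

Call:
play_rows --pt "0 0 2.7 0 0 0 0.3" --pt "0 0 0 0 0 0 0.3" --pt "0 0 0 0 0 0 0.3"

```text
t: 2.47
position: [0.4314, -0.3973, 0.055]
ee_rot: [-2.848, -1.319, 0.003]
ft_force: [-0.3, -0.0, 0.5]
grip_width: 0.0602
```

```bash
python3 - <<'E'
from h import *
c,im=wr("w3");st()
S=cv2.cvtColor(camera("scene"),cv2.COLOR_RGB2BGR);crop(S,420,140,500,240,5,"s3.png")
S=cv2.cvtColor(camera("side"),cv2.COLOR_RGB2BGR);crop(S,390,200,500,310,5,"d3.png")
E
```

```text
drift mm 2.0237552256988125
t2.52 p [ 0.433  -0.3981  0.057 ] xaz 49.8 z [-0.    -0.001 -1.   ] F [ 0.2 -0.2  0.3] w 0.0599 q [ 1.05  0.37 -0.42  1.79  0.17  1.02  1.44]
```

View pics/w3.png

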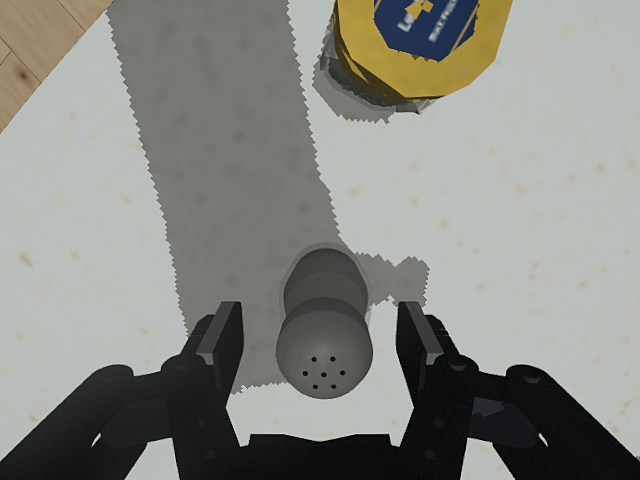

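View pics/d3.png

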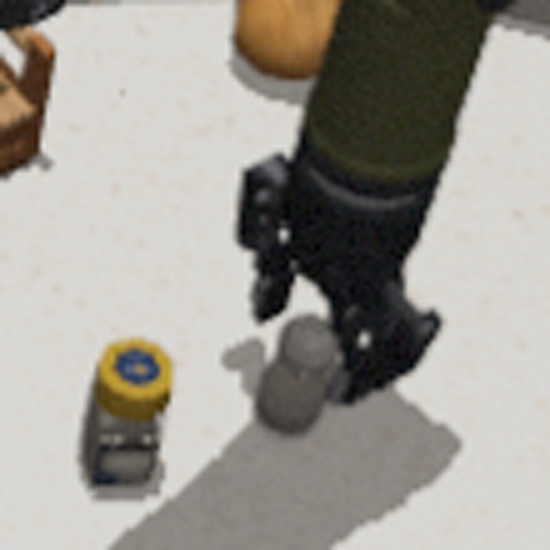

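Call:
play_rows --pt "0 0 0 0 0 0 1" --pt "0 0 0 0 0 0 1" --pt "0 0 0 0 0 0 1" --pt "0 0 0 0 0 0 1" --pt "0 0 0 0 0 0 1" --newtons 25

```text
t: 3.03
position: [0.4344, -0.3979, 0.0581]
ee_rot: [2.846, 1.324, 0.002]
ft_force: [0.1, 0.1, 6.8]
grip_width: 0.0323
```

Call:
play_rows --pt "0 0 0 0 0 0 1" --pt "0 0 0 0 0 0 1" --pt "0 0 -3 0 0 0 1" --pt "0 0 -3 0 0 0 1" --pt "0 0 0 0 0 0 1"

```text
t: 3.45
position: [0.4363, -0.3993, 0.1224]
ee_rot: [2.84, 1.321, 0.005]
ft_force: [1.4, -1.1, -0.1]
grip_width: 0.0326
```

```bash
python3 - <<'E'
from h import *
c,im=wr("w4");st()
S=cv2.cvtColor(camera("side"),cv2.COLOR_RGB2BGR);crop(S,390,180,500,310,4.5,"d4.png")
E
```

```text
drift mm 2.362623858820979
t3.50 p [ 0.4353 -0.3987  0.12  ] xaz 49.9 z [ 0.005 -0.005 -1.   ] F [ 0.4 -0.4 -0.7] w 0.0326 q [ 1.06  0.3  -0.43  1.73  0.14  1.13  1.46]
```

View pics/w4.png

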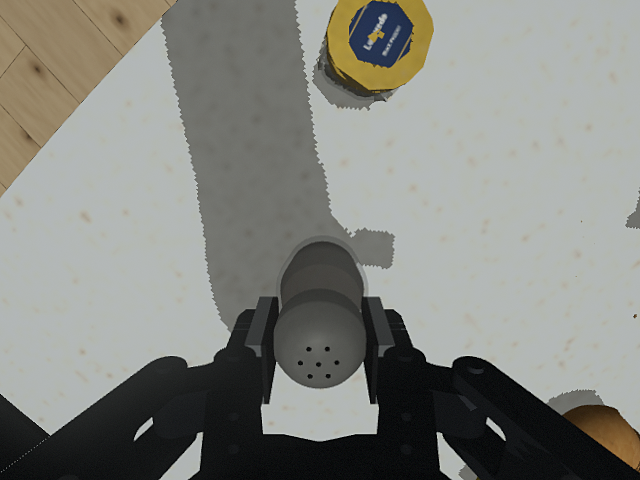

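View pics/d4.png

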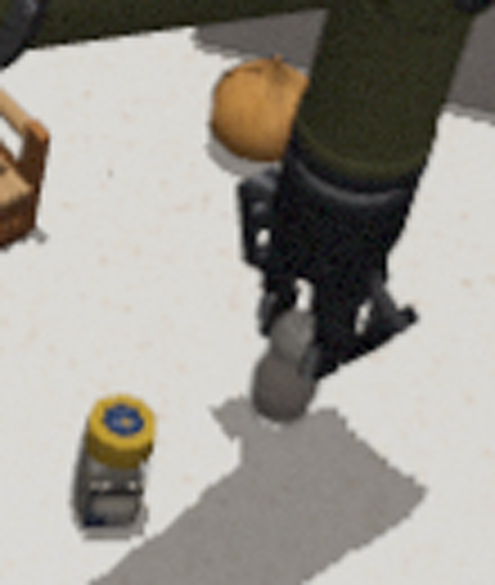

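```bash
python3 - <<'E'
from h import *
c=calibration("wrist");o=at_z(c,(319.5,363),.152);print(o-get_state()["position"])
p,Rc=plan([.45,-.35,.23],50)
plan([.545,-.018,.23],50,pos=p,rot=Rc)
E
```

```text
[-0.00158794  0.00197361  0.03423166]
[1.2, -0.5, -2.8, 0.0, 0.0, -0.0] 
[1.2, -0.4, -2.8, 0.0, 0.0, -0.0] 
[1.1, -0.5, -2.8, 0.0, 0.0, -0.0] 
[1.2, -0.4, -2.8, 0.0, 0.0, -0.0] 
end [ 0.4503 -0.3499  0.2297] rem [ 0.003  0.001 -0.002]
[3.1, -1.4, -0.0, 0.0, 0.0, -0.0] 
[3.2, -1.4, -0.0, 0.0, 0.0, -0.0] 
[3.1, -1.4, -0.0, 0.0, 0.0, -0.0] 
[3.2, -1.4, -0.0, 0.0, 0.0, -0.0] 
[3.1, -1.4, -0.0, 0.0, 0.0, -0.0] 
--
[3.2, -1.4, -0.0, 0.0, 0.0, -0.0] 
[3.1, -1.4, -0.0, 0.0, 0.0, -0.0] 
[3.2, -1.4, -0.0, 0.0, 0.0, -0.0] 
[3.1, -1.5, -0.0, 0.0, 0.0, -0.0] 
[3.2, -1.4, -0.1, 0.0, 0.0, -0.0] 
--
end [ 0.5454 -0.0181  0.2301] rem [ 0.003  0.001 -0.002]
```

Call:
play_rows --pt "1.2 -0.5 -2.8 0 0 0 1" --pt "1.2 -0.4 -2.8 0 0 0 1" --pt "1.1 -0.5 -2.8 0 0 0 1" --pt "1.2 -0.4 -2.8 0 0 0 1" --pt "3.1 -1.4 0 0 0 0 1"

```text
t: 3.97
position: [0.4593, -0.322, 0.2325]
ee_rot: [2.846, 1.312, 0.002]
ft_force: [0.7, -0.6, -0.4]
grip_width: 0.0324
```

Call:
play_rows --pt "3.2 -1.4 0 0 0 0 1" --pt "3.1 -1.4 0 0 0 0 1" --pt "3.2 -1.4 0 0 0 0 1" --pt "3.1 -1.4 0 0 0 0 1" --pt "0 0 0 0 0 0 1"

```text
t: 4.38
position: [0.499, -0.175, 0.2273]
ee_rot: [-2.837, -1.34, -0.002]
ft_force: [0.0, 0.2, -1.2]
grip_width: 0.0326
```

```bash
python3 - <<'E'
from h import *
c,im=wr("w5");st()
E
```

```text
drift mm 3.6851277866508054
t4.43 p [ 0.4979 -0.1792  0.2271] xaz 50.4 z [-0.002  0.002 -1.   ] F [-1.2 -0.6 -0.7] w 0.0326 q [ 0.86  0.1  -0.6   1.74  0.06  1.32  1.13]
```

View pics/w5.png

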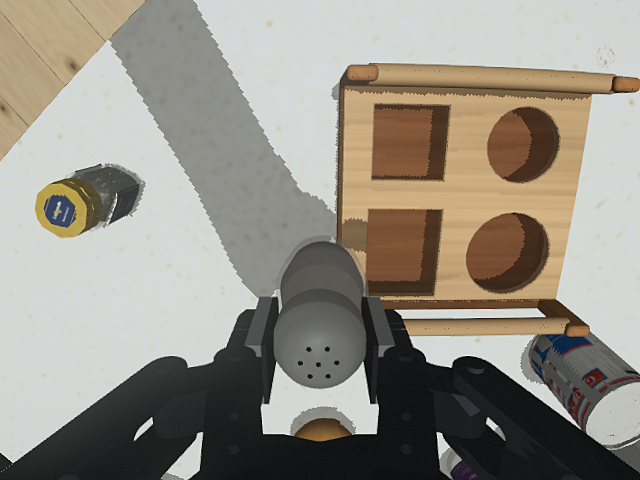

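```bash
cat > fit.py <<'E'
from h import *
from scipy.optimize import least_squares
# caddy pts mm, z .053
P=[((46+29,-46-29),(375,104)),((46-29,-46-29),(450,105)),((46-29,-46+29),(446,181)),((46+30.5,46-39),(367,209)),((46-30.5,46-39),(442,209)),((46-30.5,46+39),(437,297)),((-46,-46),(523,145.5)),((-46,46),(508.5,253))]
c=pickle.load(open("w5.pkl","rb"))
X=np.array([p[0] for p in P])/1000;U=np.array([p[1] for p in P],float)
def W(v):
    a=v[2];M=np.array([[np.cos(a),-np.sin(a)],[np.sin(a),np.cos(a)]]);q=X@M.T+v[:2]
    return np.c_[q,np.full(len(q),v[3])]
for free in (0,1):
    f=lambda v:(proj(c,W(np.r_[v[:3],v[3] if free else .053]))-U).ravel()
    r=least_squares(f,[.559,-.076,np.radians(-130),.053]);v=r.x
    print(v[:2].round(4),np.degrees(v[2]).round(2),v[3].round(4) if free else "","rms",np.sqrt(np.mean(r.fun**2)).round(2))
    a=v[2]
    for n,x,y in [("big",-46,46),("small",-46,-46),("square",46,-46),("slot",46,46)]:
        print(n,(v[0]+(x*np.cos(a)-y*np.sin(a))/1e3).round(4),(v[1]+(x*np.sin(a)+y*np.cos(a))/1e3).round(4))
E
python3 fit.py
```

```text
[ 0.5663 -0.0778] -129.39  rms 1.1
big 0.631 -0.0714
small 0.5599 -0.013
square 0.5015 -0.0841
slot 0.5726 -0.1425
[ 0.5665 -0.0777] -129.4 0.0524 rms 1.09
big 0.6312 -0.0713
small 0.5601 -0.013
square 0.5017 -0.084
slot 0.5728 -0.1424
```

```bash
python3 - <<'E'
from h import *
st()
c,im=wr("w6");st()
plan([.560,-.013,.23],50.6)
E
```

```text
t4.43 p [ 0.4979 -0.1792  0.2271] xaz 50.4 z [-0.002  0.002 -1.   ] F [-1.2 -0.6 -0.7] w 0.0326 q [ 0.86  0.1  -0.6   1.74  0.06  1.32  1.13]
drift mm 2.7932025247483536
t4.48 p [ 0.4971 -0.1824  0.2271] xaz 50.1 z [-0.002  0.    -1.   ] F [-0.1 -0.   0.2] w 0.0328 q [ 0.86  0.1  -0.6   1.74  0.06  1.32  1.13]
[3.4, -1.2, -0.1, -0.0, 0.0, -0.0] 
[3.4, -1.2, -0.0, -0.0, 0.0, -0.0] 
[3.4, -1.2, -0.1, -0.0, 0.0, -0.0] 
[3.4, -1.2, -0.0, -0.0, 0.0, -0.0] 
[3.4, -1.2, -0.1, -0.0, 0.0, -0.01] 
--
end [ 0.56   -0.0135  0.23  ] rem [-0.002  0.001  0.002]
```

Call:
play_rows --pt "3.4 -1.2 0 0 0 0 1" --pt "3.4 -1.2 0 0 0 0 1" --pt "3.4 -1.2 0 0 0 0 1" --pt "3.4 -1.2 0 0 0 0 1" --pt "3.4 -1.2 0 0 0 -0.01 1"

```text
t: 4.9
position: [0.5609, -0.0165, 0.2272]
ee_rot: [2.844, 1.335, -0.003]
ft_force: [1.0, -0.5, -1.5]
grip_width: 0.0324
```

Call:
play_rows --pt "0 0 0 0 0 0 1" --pt "0 0 0 0 0 0 1" --pt "0 0 0 0 0 0 1" --pt "0 0 0 0 0 0 1"

```text
t: 5.23
position: [0.5605, -0.0185, 0.2274]
ee_rot: [2.844, 1.334, -0.003]
ft_force: [0.0, 0.1, -0.6]
grip_width: 0.0326
```

```bash
python3 - <<'E'
from h import *
st()
c,im=wr("w7");st()
S=cv2.cvtColor(camera("scene"),cv2.COLOR_RGB2BGR);crop(S,260,80,420,240,4,"s7.png")
E
```

```text
t5.23 p [ 0.5605 -0.0185  0.2274] xaz 50.3 z [-0.002 -0.001 -1.   ] F [ 0.   0.1 -0.6] w 0.0326 q [ 0.63  0.2  -0.73  1.66  0.13  1.34  0.76]
drift mm 0.2469642138874633
t5.28 p [ 0.5605 -0.0184  0.2277] xaz 50.3 z [-0.001 -0.001 -1.   ] F [ 0.1 -0.3 -1.3] w 0.0325 q [ 0.63  0.2  -0.73  1.66  0.13  1.34  0.76]
```

View pics/w7.png

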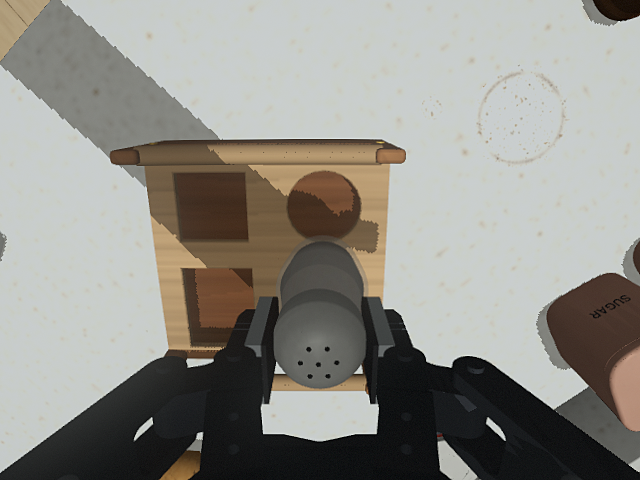

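View pics/s7.png

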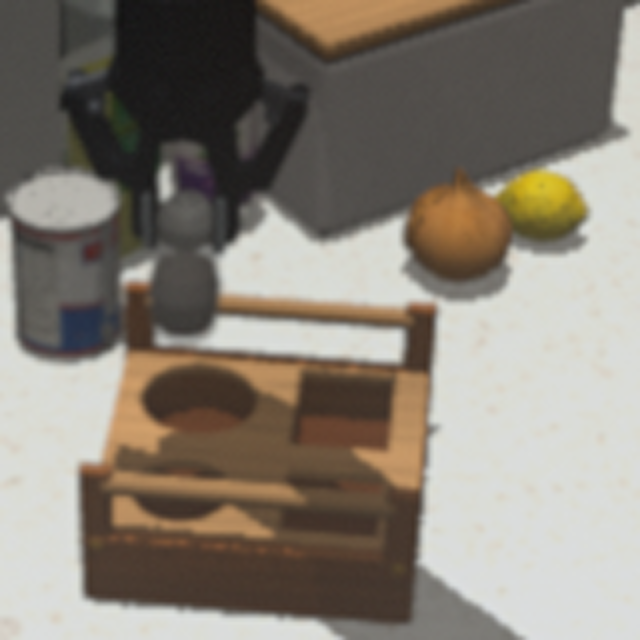

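```bash
sed -e 's/^P=.*/P=[((46+29,-46-29),(174,173)),((46-29,-46-29),(246.5,172)),((46-29,-46+29),(248,241)),((46+29,-46+29),(179,241)),((46+30.5,46-39),(181,268)),((46-30.5,46-39),(252,268)),((-46,-46),(324,205.5))]/' -e 's/w5/w7/' fit.py > fit2.py; python3 fit2.py; python3 - <<'E'
from h import *
c=calibration("wrist");print(at_z(c,(319.5,363),.09+.2275-.057)-get_state()["position"])
E
```

```text
[ 0.566  -0.0772] -129.76  rms 0.83
big 0.6307 -0.0712
small 0.56 -0.0124
square 0.5012 -0.0831
slot 0.5719 -0.142
[ 0.566  -0.0774] -129.76 0.0523 rms 0.83
big 0.6308 -0.0715
small 0.5601 -0.0126
square 0.5012 -0.0834
slot 0.5719 -0.1422
[-0.0005944   0.00120155  0.03263076]
```

Call:
play_rows --pt "0.4 -0.4 1.0 0 0 0 1" --pt "0 0 3.0 0 0 0 1" --pt "0 0 3.0 0 0 0 1" --pt "0 0 3.0 0 0 0 1" --pt "0 0 2.5 0 0 0 1"

```text
t: 5.75
position: [0.5591, -0.0104, 0.1007]
ee_rot: [-2.842, -1.338, 0.003]
ft_force: [-0.2, 0.4, -1.3]
grip_width: 0.0321
```

Call:
play_rows --pt "0 0 1.5 0 0 0 1" --pt "0 0 0.8 0 0 0 1" --pt "0 0 0.4 0 0 0 1" --pt "0 0 0 0 0 0 1" --pt "0 0 0 0 0 0 1"

```text
t: 6.17
position: [0.5611, -0.01, 0.0771]
ee_rot: [2.841, 1.339, 0.002]
ft_force: [0.5, -0.3, -0.9]
grip_width: 0.0327
```

```bash
python3 - <<'E'
from h import *
st()
c,im=wr("w8");st()
S=cv2.cvtColor(camera("scene"),cv2.COLOR_RGB2BGR);crop(S,260,80,420,240,4,"s8.png")
E
```

```text
t6.17 p [ 0.5611 -0.01    0.0771] xaz 50.5 z [ 0.001 -0.    -1.   ] F [ 0.5 -0.3 -0.9] w 0.0327 q [ 0.57  0.34 -0.7   1.83  0.25  1.06  0.66]
drift mm 0.3570082893232901
t6.22 p [ 0.5614 -0.01    0.0775] xaz 50.5 z [ 0.002 -0.    -1.   ] F [ 0.6 -0.5 -0.9] w 0.0325 q [ 0.57  0.34 -0.7   1.83  0.25  1.06  0.66]
```

View pics/w8.png

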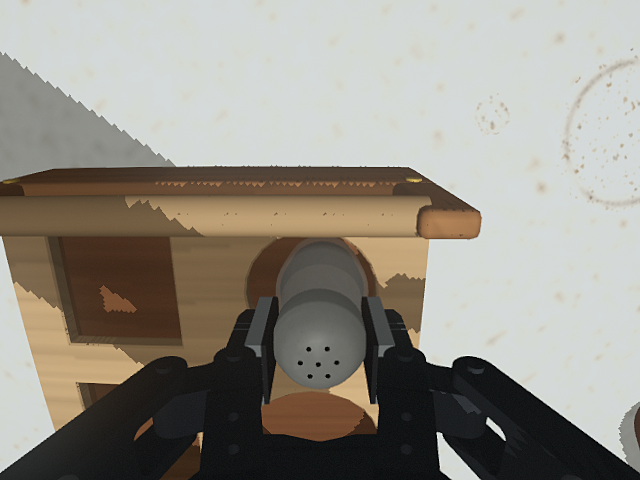

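View pics/s8.png

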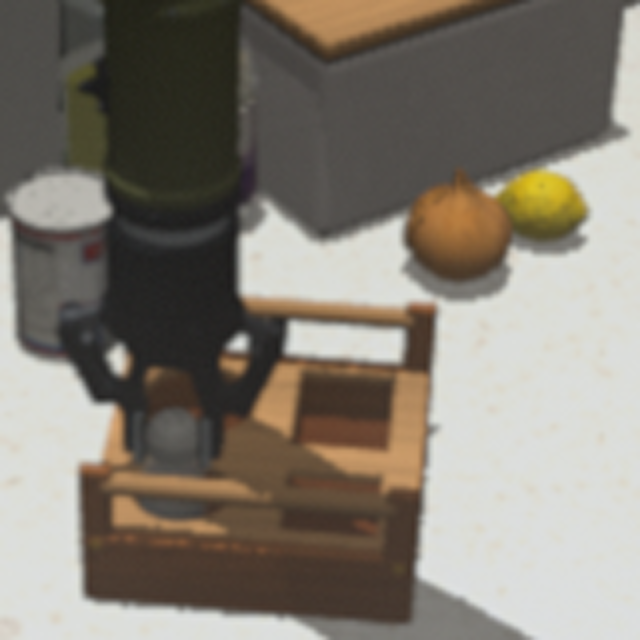

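Call:
play_rows --pt "-0.3 0 0.4 0 0 0 1" --pt "0 0 0.3 0 0 0 1" --pt "0 0 0.1 0 0 0 1" --pt "0 0 0 0 0 0 1"

```text
t: 6.6
position: [0.56, -0.0131, 0.071]
ee_rot: [2.839, 1.337, 0.003]
ft_force: [-4.1, -1.6, 13.3]
grip_width: 0.0327
```

Call:
play_rows --pt "0 0 -0.1 0 0 0 1" --pt "0 0 -0.1 0 0 0 0.6" --pt "0 0 0 0 0 0 0.4" --pt "0 0 0 0 0 0 0.35" --pt "0 0 0 0 0 0 0.35"

```text
t: 7.02
position: [0.5583, -0.0124, 0.07]
ee_rot: [-2.842, -1.339, 0.001]
ft_force: [0.7, 0.2, -0.4]
grip_width: 0.0556
```

Call:
play_rows --pt "0 0 -1.5 0 0 0 0.35" --pt "0 0 -3 0 0 0 0.35" --pt "0 0 -4 0 0 0 0.3" --pt "0 0 -4 0 0 0 0.3" --pt "0 0 -4 0 0 0 0.3"

```text
t: 7.43
position: [0.558, -0.0121, 0.2366]
ee_rot: [-2.841, -1.34, 0.001]
ft_force: [1.6, -0.5, 0.3]
grip_width: 0.0595
```

```bash
python3 - <<'E'
from h import *
st()
c,im=wr("w9");st()
S=cv2.cvtColor(camera("scene"),cv2.COLOR_RGB2BGR);crop(S,260,80,420,240,4,"s9.png")
E
```

```text
t7.43 p [ 0.558  -0.0121  0.2366] xaz 50.5 z [-0.001  0.    -1.   ] F [ 1.6 -0.5  0.3] w 0.0595 q [ 0.63  0.19 -0.74  1.65  0.13  1.35  0.76]
drift mm 8.414384296717138
t7.48 p [ 0.5624 -0.0118  0.2455] xaz 50.5 z [ 0.012 -0.002 -1.   ] F [3.5 0.3 5.9] w 0.0599 q [ 0.63  0.18 -0.74  1.64  0.13  1.36  0.76]
```

View pics/w9.png

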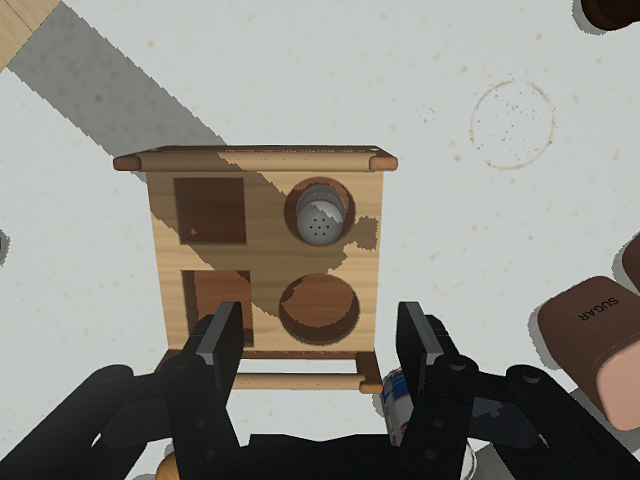

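View pics/s9.png

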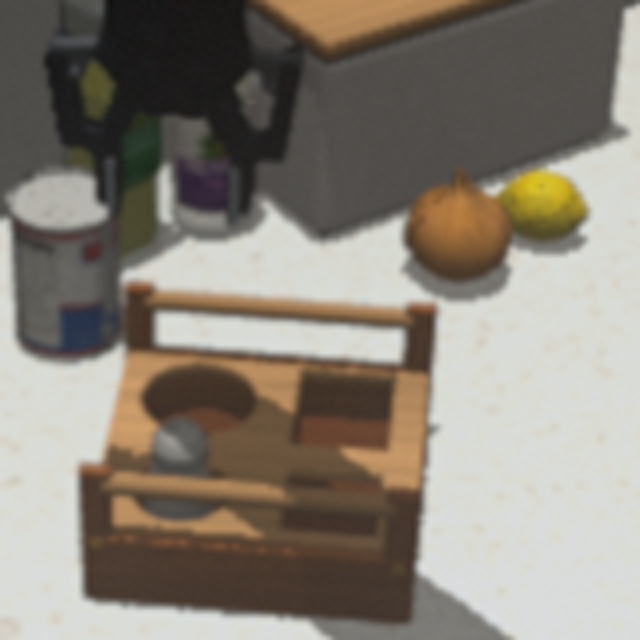

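```bash
python3 - <<'E'
from h import *
st()
plan([.573,.300,.290],50)
E
```

```text
t7.53 p [ 0.5624 -0.0117  0.2424] xaz 50.5 z [ 0.012 -0.002 -1.   ] F [1.5 0.5 0.2] w 0.0596 q [ 0.63  0.18 -0.74  1.65  0.13  1.35  0.76]
[2.8, -2.1, -0.5, 0.0, -0.0, 0.0] 
[2.7, -2.1, -0.5, 0.0, -0.0, 0.0] 
[2.8, -2.1, -0.5, 0.0, -0.0, 0.0] 
[2.7, -2.1, -0.5, 0.0, -0.0, 0.0] 
[2.8, -2.1, -0.6, 0.0, -0.0, 0.0] 
--
[2.7, -2.1, -0.5, 0.0, -0.0, 0.0] 
[2.8, -2.1, -0.6, 0.0, -0.0, 0.0] 
[2.7, -2.1, -0.5, 0.01, -0.0, 0.0] 
[2.8, -2.2, -0.6, 0.0, -0.01, 0.01] 
end [0.5731 0.3005 0.2902] rem [ 0.     0.004 -0.002]
```

Call:
play_rows --pt "2.8 -2.1 -0.5 0 0 0 0" --pt "2.7 -2.1 -0.5 0 0 0 0" --pt "2.8 -2.1 -0.5 0 0 0 0" --pt "2.7 -2.1 -0.5 0 0 0 0" --pt "2.8 -2.1 -0.6 0 0 0 0"

```text
t: 7.95
position: [0.5649, 0.1621, 0.2607]
ee_rot: [2.842, 1.339, -0.001]
ft_force: [0.1, 0.4, -0.3]
grip_width: 0.085
```

Call:
play_rows --pt "2.7 -2.1 -0.5 0 0 0 0" --pt "2.8 -2.1 -0.6 0 0 0 0" --pt "2.7 -2.1 -0.5 0 0 0 0" --pt "2.8 -2.2 -0.6 0 0 0 0"

```text
t: 8.28
position: [0.5697, 0.301, 0.2824]
ee_rot: [2.842, 1.338, -0.002]
ft_force: [0.7, 0.2, -0.7]
grip_width: 0.0851
```

Call:
play_rows --pt "0 0 0 0 0 0 0" --pt "0 0 0 0 0 0 0" --pt "0 0 0 0 0 0 0" --pt "0 0 0 0 0 0 0"

```text
t: 8.62
position: [0.5704, 0.2981, 0.2825]
ee_rot: [2.842, 1.336, -0.002]
ft_force: [0.3, -0.1, -0.3]
grip_width: 0.0854
```

```bash
python3 - <<'E'
from h import *
st()
c,im=wr("w10");st()
S=cv2.cvtColor(camera("scene"),cv2.COLOR_RGB2BGR);cv2.imwrite("pics/s10.png",S)
E
```

```text
t8.62 p [0.5704 0.2981 0.2825] xaz 50.3 z [-0.001 -0.002 -1.   ] F [ 0.3 -0.1 -0.3] w 0.0854 q [ 0.1   0.41 -0.86  1.36  0.3   1.51  0.15]
drift mm 0.3074079368325961
t8.67 p [0.5705 0.2979 0.2826] xaz 50.3 z [-0.    -0.001 -1.   ] F [ 0.9 -0.  -0.5] w 0.0854 q [ 0.11  0.41 -0.86  1.36  0.3   1.51  0.15]
```

View pics/w10.png

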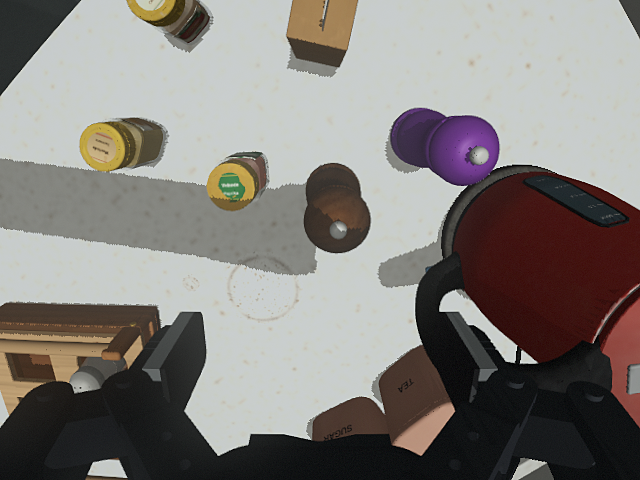

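View pics/s10.png

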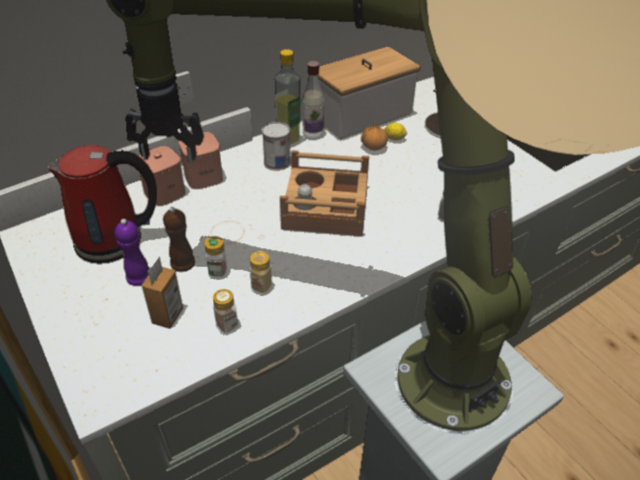

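```bash
python3 - <<'E'
from h import *
c=pickle.load(open("w10.pkl","rb"));S=calibration("scene");D=calibration("side")
print("knob",tri([(c,(338,230)),(S,(110+250/4-.4,190+74/4-.4)),(D,(170+334/5-.4,130+114/5-.4))]),at_z(c,(338,230),.168))
print("green",at_z(c,(232,186),.096),"tan",at_z(c,(103,147),.096))
for z in (.12,.16,.2): print("handle",z,at_z(c,(417,305),z),at_z(S,(156,195),z))
print("head centre", at_z(c,(338,222),.141))
print("caddy post far", tri([(c,(40,305)),(S,(282,215))]))
E
```

```text
knob (array([0.57539988, 0.30918127, 0.16896376]), [np.float64(0.0011164636150481021), np.float64(0.0023705497597269385), np.float64(0.0014867420328077627)]) [0.57670428 0.30944756 0.168     ]
green [0.50939586 0.25480469 0.096     ] tan [0.41558036 0.19445774 0.096     ]
handle 0.12 [0.68349089 0.31221968 0.12      ] [0.69388197 0.30344184 0.12      ]
handle 0.16 [0.66080363 0.31696795 0.16      ] [0.64387889 0.31707243 0.16      ]
handle 0.2 [0.63811637 0.32171622 0.2       ] [0.59387582 0.33070303 0.2       ]
head centre [0.57888996 0.30918984 0.141     ]
caddy post far (array([0.47371709, 0.08973095, 0.13585649]), [np.float64(0.014084466171158428), np.float64(0.014084466171158433)])
```

```bash
python3 - <<'E'
from h import *
st()
plan([.5765,.309,.235],100)
E
```

```text
t8.72 p [0.5705 0.2979 0.2828] xaz 50.3 z [-0.    -0.001 -1.   ] F [-0.1  0.2  0. ] w 0.0855 q [ 0.11  0.41 -0.86  1.36  0.3   1.51  0.15]
[0.2, -0.0, 0.6, 0.0, 0.0, -0.11] 
[0.2, -0.0, 0.6, 0.0, 0.0, -0.11] 
[0.1, -0.0, 0.6, 0.0, 0.0, -0.11] 
[0.2, 0.0, 0.6, -0.0, 0.0, -0.11] 
[0.1, 0.0, 0.6, -0.0, 0.0, -0.11] 
--
[0.2, 0.1, 0.6, -0.0, 0.0, -0.11] 
[0.1, 0.0, 0.6, -0.0, 0.0, -0.1] 
[0.1, 0.1, 0.6, -0.0, 0.0, -0.11] 
end [0.5765 0.3086 0.2348] rem [-0.     0.001  0.003]
```

Call:
play_rows --pt "0.2 0 0.6 0 0 -0.11 0" --pt "0.2 0 0.6 0 0 -0.11 0" --pt "0.1 0 0.6 0 0 -0.11 0.1" --pt "0.2 0 0.6 0 0 -0.11 0.15" --pt "0.1 0 0.6 0 0 -0.11 0.15"

```text
t: 9.13
position: [0.5742, 0.3054, 0.2529]
ee_rot: [2.367, 2.064, -0.0]
ft_force: [0.9, -0.1, -0.6]
grip_width: 0.0725
```

Call:
play_rows --pt "0.2 0.1 0.6 0 0 -0.11 0.15" --pt "0.1 0 0.6 0 0 -0.1 0.15" --pt "0.1 0.1 0.6 0 0 -0.11 0.15" --pt "0 0 0 0 0 0 0.15" --pt "0 0 0 0 0 0 0.15"

```text
t: 9.55
position: [0.5762, 0.3094, 0.2349]
ee_rot: [-2.018, -2.407, 0.001]
ft_force: [0.6, 0.4, -0.8]
grip_width: 0.0727
```

```bash
python3 - <<'E'
from h import *
st()
c,im=wr("w11");st()
S=cv2.cvtColor(camera("scene"),cv2.COLOR_RGB2BGR);crop(S,60,60,260,280,2.7,"s11.png")
E
```

```text
t9.55 p [0.5762 0.3094 0.2349] xaz 100.1 z [-0.001 -0.001 -1.   ] F [ 0.6  0.4 -0.8] w 0.0727 q [ 0.17  0.51 -1.    1.41  0.42  1.46  0.93]
drift mm 0.5253919239975612
t9.60 p [0.5762 0.3098 0.2354] xaz 100.1 z [ 0. -0. -1.] F [0.5 0.3 0.4] w 0.0726 q [ 0.17  0.51 -1.    1.41  0.42  1.46  0.93]
```

View pics/w11.png

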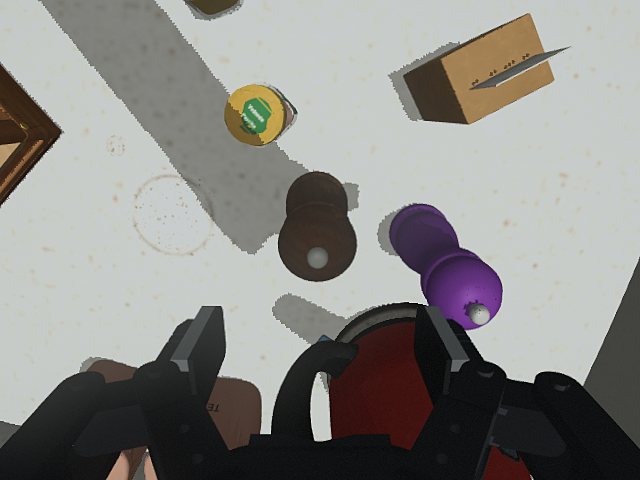

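View pics/s11.png

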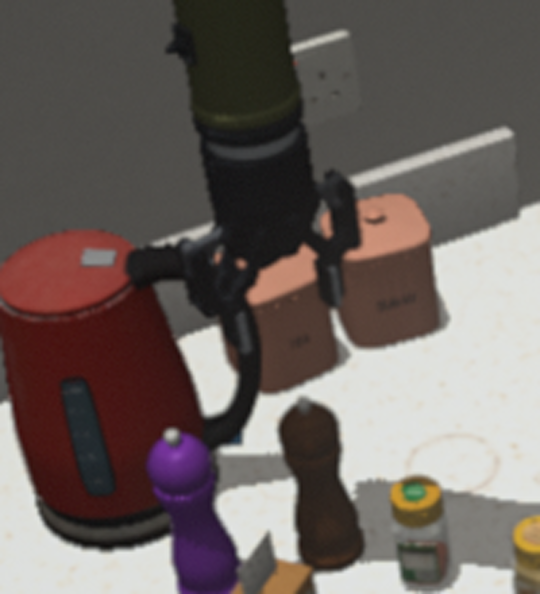

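```bash
python3 - <<'E'
from h import *
c=pickle.load(open("w11.pkl","rb"));c0=pickle.load(open("w10.pkl","rb"))
print("knob",at_z(c,(317,257),.169))
print(tri([(c,(317,257)),(c0,(338,230))]))
for uv in [(285,390),(300,357),(330,342)]:
  print(uv,[at_z(c,uv,z)[:2].round(3) for z in (.08,.12,.16,.2,.24)])
# epipolar of handle top-left corner w10 (420,290)?
for uv in [(420,285),(417,310),(432,262)]:
  print("w10",uv,[at_z(c0,uv,z)[:2].round(3) for z in (.08,.12,.16,.2,.24)])
E
```

```text
knob [0.5756124  0.30840393 0.169     ]
(array([0.57792316, 0.30872156, 0.16291047]), [np.float64(9.657893774975825e-05), np.float64(9.657893774980006e-05)])
(285, 390) [array([0.738, 0.307]), array([0.706, 0.306]), array([0.674, 0.304]), array([0.642, 0.303]), array([0.61 , 0.301])]
(300, 357) [array([0.702, 0.315]), array([0.674, 0.312]), array([0.647, 0.31 ]), array([0.62 , 0.307]), array([0.593, 0.305])]
(330, 342) [array([0.682, 0.338]), array([0.658, 0.332]), array([0.633, 0.327]), array([0.609, 0.321]), array([0.584, 0.315])]
w10 (420, 285) [array([0.691, 0.322]), array([0.67 , 0.325]), array([0.649, 0.328]), array([0.628, 0.331]), array([0.607, 0.334])]
w10 (417, 310) [array([0.711, 0.304]), array([0.687, 0.309]), array([0.664, 0.315]), array([0.641, 0.32 ]), array([0.618, 0.325])]
w10 (432, 262) [array([0.679, 0.344]), array([0.659, 0.344]), array([0.64 , 0.345]), array([0.62 , 0.345]), array([0.601, 0.346])]
```

Call:
play_rows --pt "-0.1 0 3.0 0 0 0 0.15" --pt "0 0 3.0 0 0 0 0.15" --pt "0 0 3.0 0 0 0 0.15" --pt "0 0 2.2 0 0 0 0.15" --pt "0 0 0.5 0 0 0 0.15"

```text
t: 10.07
position: [0.5744, 0.3077, 0.1144]
ee_rot: [-2.014, -2.409, 0.009]
ft_force: [-0.8, -0.9, -0.2]
grip_width: 0.0725
```

Call:
play_rows --pt "0 0 0 0 0 0 0.15" --pt "0 0 0 0 0 0 0.15"

```text
t: 10.23
position: [0.5766, 0.3103, 0.1198]
ee_rot: [2.013, 2.411, 0.003]
ft_force: [0.2, 0.7, 0.6]
grip_width: 0.0722
```

```bash
python3 - <<'E'
from h import *
st()
c,im=wr("w12");st()
S=cv2.cvtColor(camera("scene"),cv2.COLOR_RGB2BGR);crop(S,60,60,260,280,2.7,"s12.png")
E
```

```text
t10.23 p [0.5766 0.3103 0.1198] xaz 100.3 z [ 0.002  0.001 -1.   ] F [0.2 0.7 0.6] w 0.0722 q [ 0.16  0.59 -0.95  1.55  0.49  1.26  0.88]
drift mm 0.662211425849978
t10.28 p [0.5769 0.3106 0.1204] xaz 100.3 z [ 0.003  0.001 -1.   ] F [ 0.3 -0.5  0.8] w 0.0728 q [ 0.16  0.59 -0.95  1.55  0.49  1.26  0.88]
```

View pics/w12.png

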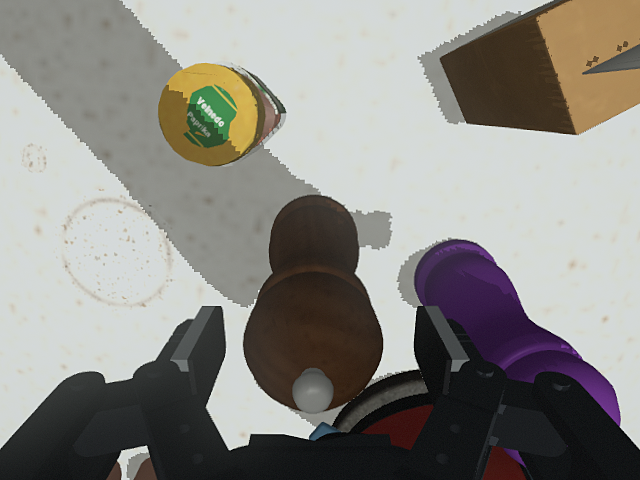

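View pics/s12.png

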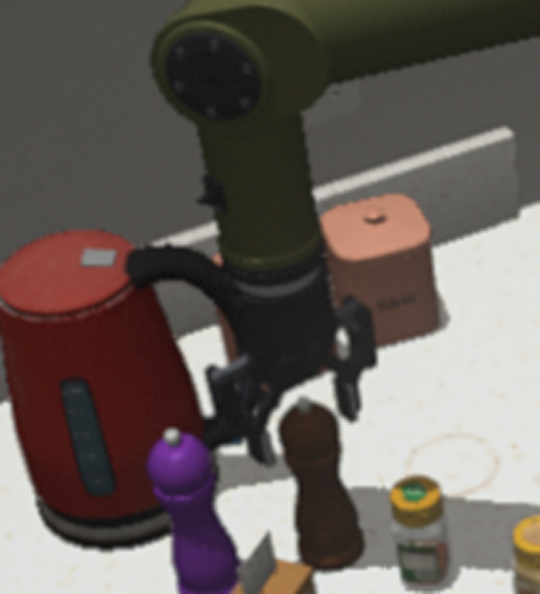

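Call:
play_rows --pt "-0.1 0 0.1 0 0 0 0.4" --pt "0 0 0 0 0 0 1" --pt "0 0 0 0 0 0 1" --pt "0 0 0 0 0 0 1" --pt "0 0 0 0 0 0 1" --newtons 35

```text
t: 10.75
position: [0.5771, 0.3089, 0.1188]
ee_rot: [2.012, 2.411, 0.003]
ft_force: [-0.8, -1.4, 5.4]
grip_width: 0.0472
```

Call:
play_rows --pt "0 0 0 0 0 0 1" --pt "0 0 0 0 0 0 1" --pt "0 0 0 0 0 0 1"

```text
t: 11.0
position: [0.5771, 0.309, 0.1188]
ee_rot: [2.012, 2.411, 0.003]
ft_force: [0.8, -1.3, 6.1]
grip_width: 0.0469
```

Call:
play_rows --pt "0 0 -1.0 0 0 0 1" --pt "0 0 -2 0 0 0 1" --pt "0 0 -2 0 0 0 1" --pt "0 0 -1 0 0 0 1" --pt "0 0 0 0 0 0 1"

```text
t: 11.42
position: [0.577, 0.3099, 0.18]
ee_rot: [2.012, 2.411, 0.006]
ft_force: [0.3, -0.0, -0.8]
grip_width: 0.0469
```

```bash
python3 - <<'E'
from h import *
st()
c,im=wr("w13");st()
S=cv2.cvtColor(camera("scene"),cv2.COLOR_RGB2BGR);crop(S,60,60,260,280,2.7,"s13.png")
E
```

```text
t11.42 p [0.577  0.3099 0.18  ] xaz 100.3 z [ 0.004  0.002 -1.   ] F [ 0.3 -0.  -0.8] w 0.0469 q [ 0.17  0.54 -0.98  1.48  0.45  1.36  0.91]
drift mm 1.7382338961979293
t11.47 p [0.5764 0.3093 0.1782] xaz 100.3 z [ 0.002  0.001 -1.   ] F [ 0.2 -1.2 -2.5] w 0.0471 q [ 0.17  0.54 -0.98  1.49  0.45  1.36  0.91]
```

View pics/w13.png

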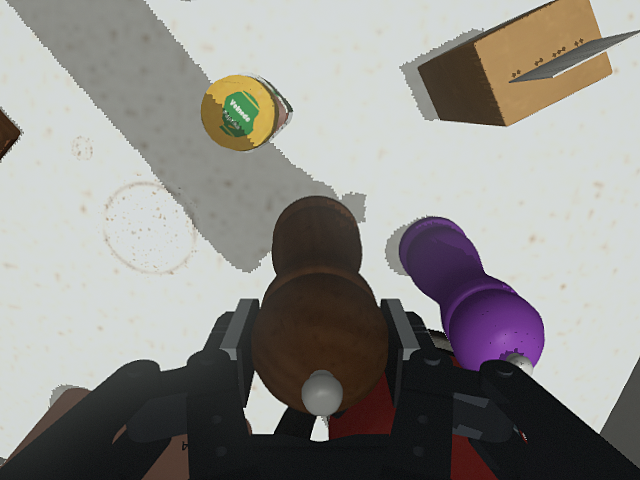

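View pics/s13.png

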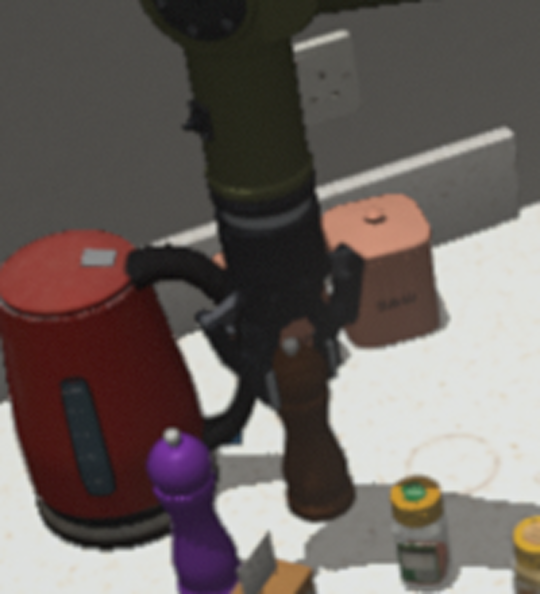

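```bash
python3 - <<'E'
from h import *
p,Rc=plan([.575,.30,.27],100)
plan([.630,-.071,.27],50.3,pos=p,rot=Rc)
E
```

```text
[-0.3, -0.1, -3.1, -0.0, 0.0, 0.0] 
[-0.3, -0.1, -3.1, -0.0, 0.0, 0.0] 
[-0.2, -0.0, -3.1, -0.0, 0.0, 0.01] 
end [0.5754 0.3005 0.2699] rem [-0.     0.    -0.004]
[-3.8, -0.1, 0.0, -0.0, 0.0, 0.09] 
[-3.7, 0.2, 0.0, -0.0, 0.0, 0.09] 
[-3.7, 0.6, 0.0, -0.0, 0.0, 0.09] 
[-3.6, 0.9, 0.0, -0.0, 0.0, 0.08] 
[-3.6, 1.2, 0.0, -0.0, 0.0, 0.09] 
--
[-3.4, 1.5, 0.0, -0.0, 0.0, 0.08] 
[-3.3, 1.8, 0.0, -0.0, 0.0, 0.09] 
[-3.1, 2.1, 0.0, 0.0, 0.0, 0.08] 
[-3.0, 2.3, 0.0, 0.0, 0.0, 0.09] 
[-2.7, 2.6, 0.0, 0.0, 0.0, 0.08] 
--
end [ 0.6299 -0.0706  0.27  ] rem [0.    0.001 0.003]
```

Call:
play_rows --pt "-0.3 -0.1 -3.1 0 0 0 1" --pt "-0.3 -0.1 -3.1 0 0 0 1" --pt "-0.2 0 -3.1 0 0 0.01 1" --pt "-3.8 -0.1 0 0 0 0.09 1" --pt "-3.7 0.2 0 0 0 0.09 1"

```text
t: 11.93
position: [0.585, 0.2291, 0.2712]
ee_rot: [-2.229, -2.213, -0.004]
ft_force: [1.4, -0.8, -2.4]
grip_width: 0.0466
```

Call:
play_rows --pt "-3.7 0.6 0 0 0 0.09 1" --pt "-3.6 0.9 0 0 0 0.08 1" --pt "-3.6 1.2 0 0 0 0.09 1" --pt "-3.4 1.5 0 0 0 0.08 1" --pt "-3.3 1.8 0 0 0 0.09 1"

```text
t: 12.35
position: [0.6126, 0.0387, 0.2686]
ee_rot: [-2.655, -1.677, 0.004]
ft_force: [1.0, 0.0, -1.0]
grip_width: 0.0468
```

Call:
play_rows --pt "-3.1 2.1 0 0 0 0.08 1" --pt "-3.0 2.3 0 0 0 0.09 1" --pt "-2.7 2.6 0 0 0 0.08 1" --pt "0 0 0 0 0 0 1" --pt "0 0 0 0 0 0 1"

```text
t: 12.77
position: [0.6293, -0.0751, 0.2677]
ee_rot: [-2.845, -1.329, 0.006]
ft_force: [-0.1, 1.6, -2.4]
grip_width: 0.0469
```

Call:
play_rows --pt "0 0 0 0 0 0 1" --pt "0 0 0 0 0 0 1"

```text
t: 12.93
position: [0.6296, -0.0686, 0.2694]
ee_rot: [-2.838, -1.343, 0.001]
ft_force: [-0.2, 0.4, -1.1]
grip_width: 0.0469
```

```bash
python3 - <<'E'
from h import *
st()
c,im=wr("w14");st()
S=cv2.cvtColor(camera("side"),cv2.COLOR_RGB2BGR);cv2.imwrite("pics/d14.png",S)
E
```

```text
t12.93 p [ 0.6296 -0.0686  0.2694] xaz 50.6 z [-0.001  0.001 -1.   ] F [-0.2  0.4 -1.1] w 0.0469 q [ 0.67  0.37 -0.79  1.41  0.26  1.47  0.77]
drift mm 0.36973148342426687
t12.98 p [ 0.6298 -0.0684  0.2698] xaz 50.7 z [-0.001  0.001 -1.   ] F [ 0.1  0.4 -1.6] w 0.0467 q [ 0.67  0.37 -0.79  1.41  0.26  1.47  0.77]
```

View pics/w14.png

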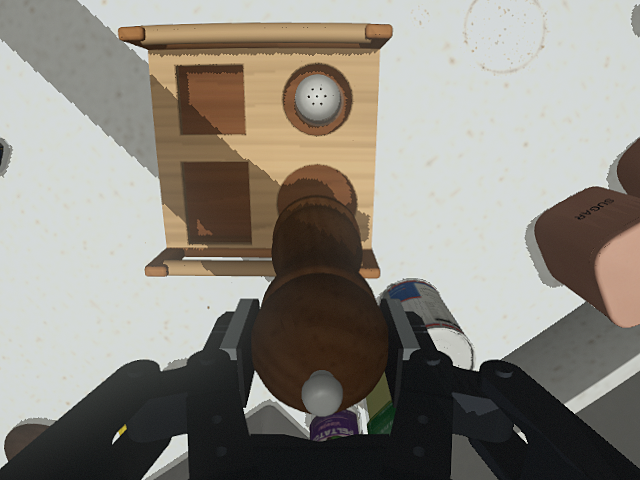

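View pics/d14.png

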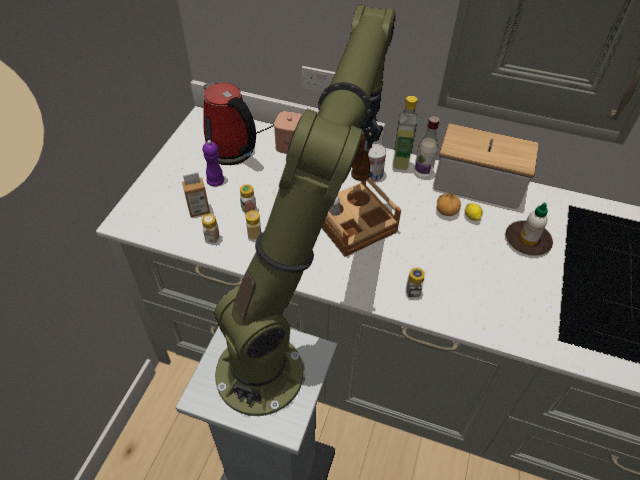

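```bash
sed -e 's/^P=.*/P=[((46+29,-46-29),(176,65)),((46-29,-46-29),(243.5,64)),((46-29,-46+29),(245,135)),((46+29,-46+29),(180,135.5)),((46+30.5,46-39),(181,162)),((46-30.5,46-39),(249,161.5)),((46-30.5,46+39),(252,244)),((46+30.5,46+39),(187,244)),((-46,-46),(318,99.5))]/' -e 's/w5/w14/' fit.py > fit3.py; python3 fit3.py
```

```text
[ 0.5666 -0.0777] -129.97  rms 0.57
big 0.6314 -0.072
small 0.5609 -0.0129
square 0.5018 -0.0834
slot 0.5723 -0.1425
[ 0.5665 -0.0778] -129.97 0.0524 rms 0.57
big 0.6313 -0.0721
small 0.5608 -0.013
square 0.5017 -0.0835
slot 0.5722 -0.1426
```

Call:
play_rows --pt "-0.2 0.4 1.0 0 0 0 1" --pt "0 0 2.5 0 0 0 1" --pt "0 0 2.5 0 0 0 1" --pt "0 0 1.5 0 0 0 1" --pt "0 0 0 0 0 0 1"

```text
t: 13.45
position: [0.6293, -0.0746, 0.1905]
ee_rot: [-2.838, -1.339, 0.01]
ft_force: [-0.4, -0.3, -1.4]
grip_width: 0.0466
```

Call:
play_rows --pt "0 0 0 0 0 0 1" --pt "0 0 0 0 0 0 1"

```text
t: 13.62
position: [0.6326, -0.0743, 0.1963]
ee_rot: [2.841, 1.34, 0.002]
ft_force: [0.7, -0.2, -2.2]
grip_width: 0.0466
```

```bash
python3 - <<'E'
from h import *
st()
c,im=wr("w15");st()
S=cv2.cvtColor(camera("scene"),cv2.COLOR_RGB2BGR);crop(S,260,60,420,240,3.3,"s15.png")
E
```

```text
t13.62 p [ 0.6326 -0.0743  0.1963] xaz 50.5 z [ 0.002 -0.    -1.   ] F [ 0.7 -0.2 -2.2] w 0.0466 q [ 0.67  0.41 -0.77  1.51  0.29  1.33  0.75]
drift mm 0.45969808169218507
t13.67 p [ 0.6329 -0.0743  0.1968] xaz 50.5 z [ 0.003 -0.    -1.   ] F [ 0.6 -0.7 -1.6] w 0.0468 q [ 0.67  0.41 -0.77  1.51  0.29  1.33  0.75]
```

View pics/w15.png

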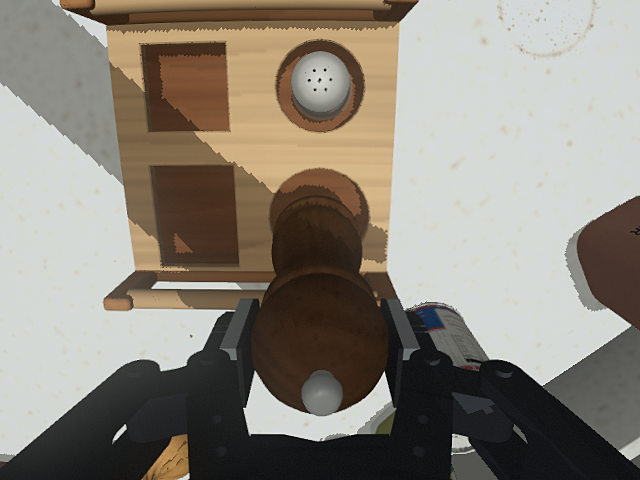

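View pics/s15.png

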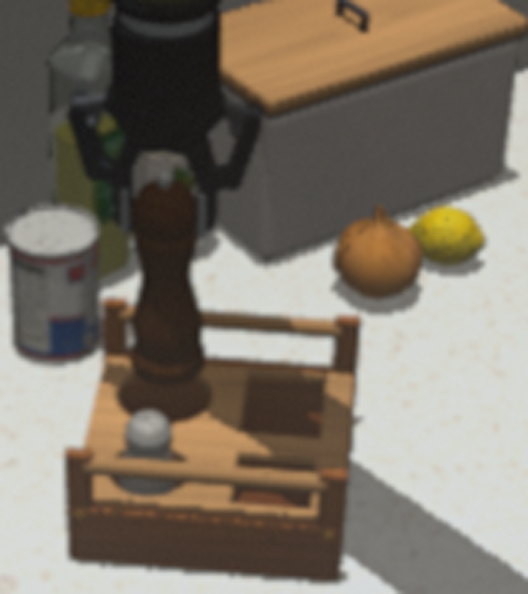

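Call:
play_rows --pt "0 -0.2 1.0 0 0 0 1" --pt "0 0 2.0 0 0 0 1" --pt "0 0 1.8 0 0 0 1" --pt "0 0 0.7 0 0 0 1" --pt "0 0 0 0 0 0 1"

```text
t: 14.13
position: [0.629, -0.0734, 0.1382]
ee_rot: [-2.84, -1.339, 0.005]
ft_force: [-0.5, 0.0, -1.2]
grip_width: 0.0469
```

Call:
play_rows --pt "0 0 0.3 0 0 0 1" --pt "0 0 0.3 0 0 0 1" --pt "0 0 0 0 0 0 1" --pt "0 0 0 0 0 0 1"

```text
t: 14.47
position: [0.6308, -0.0733, 0.135]
ee_rot: [2.841, 1.339, 0.001]
ft_force: [-0.5, -0.8, -1.6]
grip_width: 0.0468
```

Call:
play_rows --pt "0 0 0.2 0 0 0 1" --pt "0 0 0.2 0 0 0 1" --pt "0 0 0 0 0 0 1"

```text
t: 14.72
position: [0.6314, -0.0736, 0.1318]
ee_rot: [2.84, 1.338, 0.003]
ft_force: [-1.3, -1.1, 4.5]
grip_width: 0.047
```

Call:
play_rows --pt "0 0 0 0 0 0 0.4" --pt "0 0 0 0 0 0 0.25" --pt "0 0 0 0 0 0 0.2" --pt "0 0 0 0 0 0 0.2"

```text
t: 15.05
position: [0.6303, -0.0733, 0.1301]
ee_rot: [-2.841, -1.34, 0.0]
ft_force: [-0.3, 0.2, -0.3]
grip_width: 0.0681
```

```bash
python3 - <<'E'
from h import *
st()
c,im=wr("w16");st()
S=cv2.cvtColor(camera("scene"),cv2.COLOR_RGB2BGR);crop(S,260,60,420,240,3.3,"s16.png")
E
```

```text
t15.05 p [ 0.6303 -0.0733  0.1301] xaz 50.5 z [-0.  0. -1.] F [-0.3  0.2 -0.3] w 0.0681 q [ 0.66  0.46 -0.75  1.59  0.33  1.22  0.72]
drift mm 0.011940993786696
t15.10 p [ 0.6303 -0.0733  0.1301] xaz 50.5 z [-0.  0. -1.] F [-0.9  1.1 -0.7] w 0.0684 q [ 0.66  0.46 -0.75  1.59  0.33  1.22  0.72]
```

View pics/w16.png

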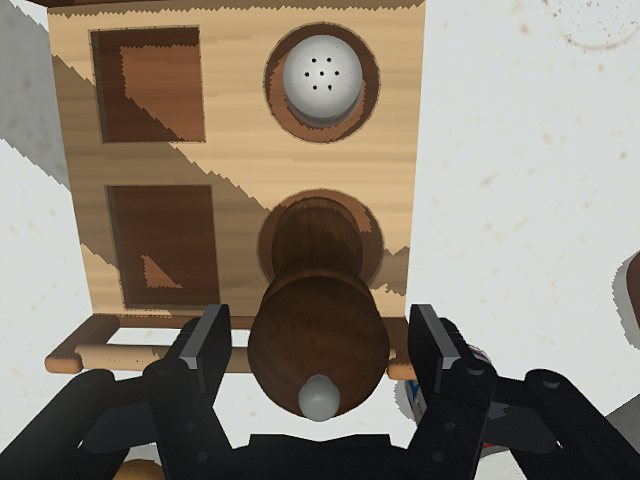

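View pics/s16.png

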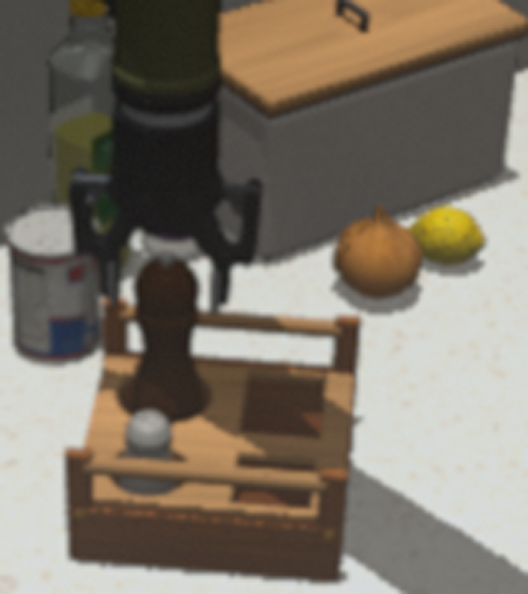

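Call:
play_rows --pt "0 0 -2 0 0 0 0.15" --pt "0 0 -3.8 0 0 0 0.1" --pt "0 0 -3.8 0 0 0 0" --pt "0 0 -2.5 0 0 0 0" --pt "0 0 0 0 0 0 0"

```text
t: 15.57
position: [0.6334, -0.0728, 0.2581]
ee_rot: [2.837, 1.337, 0.014]
ft_force: [0.2, 1.3, 0.2]
grip_width: 0.0852
```

```bash
python3 - <<'E'
from h import *
st()
plan([.509,.250,.21],50)
E
```

```text
t15.57 p [ 0.6334 -0.0728  0.2581] xaz 50.5 z [ 0.01  -0.001 -1.   ] F [0.2 1.3 0.2] w 0.0852 q [ 0.67  0.37 -0.78  1.43  0.26  1.43  0.77]
[1.7, -3.0, 0.5, 0.0, -0.0, 0.0] 
[1.7, -3.0, 0.5, 0.0, -0.0, 0.0] 
[1.7, -3.0, 0.5, 0.0, -0.0, 0.0] 
[1.7, -3.0, 0.4, 0.0, -0.0, 0.0] 
[1.7, -3.0, 0.5, 0.0, -0.0, 0.0] 
--
[1.7, -3.0, 0.4, 0.0, -0.0, 0.0] 
[1.7, -3.0, 0.5, 0.0, -0.0, 0.0] 
[1.7, -3.1, 0.4, 0.0, -0.0, 0.0] 
[1.7, -3.0, 0.5, 0.0, -0.0, 0.0] 
[1.7, -3.1, 0.4, 0.01, -0.01, 0.01] 
--
end [0.5091 0.2505 0.2104] rem [-0.001  0.004 -0.002]
```

Call:
play_rows --pt "1.7 -3.0 0.3 0 0 0 0" --pt "1.7 -3.0 0.5 0 0 0 0" --pt "1.7 -3.0 0.5 0 0 0 0" --pt "1.7 -3.0 0.5 0 0 0 0" --pt "1.7 -3.0 0.5 0 0 0 0"

```text
t: 15.98
position: [0.5678, 0.089, 0.2276]
ee_rot: [2.842, 1.339, -0.001]
ft_force: [0.4, -0.5, 0.3]
grip_width: 0.0858
```

Call:
play_rows --pt "1.7 -3.0 0.5 0 0 0 0" --pt "1.7 -3.0 0.5 0 0 0 0" --pt "1.7 -3.1 0.5 0 0 0 0" --pt "1.7 -3.0 0.5 0 0 0 0" --pt "1.7 -3.1 0.4 0 0 0 0"

```text
t: 16.4
position: [0.5046, 0.251, 0.2035]
ee_rot: [2.841, 1.339, -0.001]
ft_force: [1.1, -0.1, -0.1]
grip_width: 0.0854
```

Call:
play_rows --pt "0 0 0 0 0 0 0" --pt "0 0 0 0 0 0 0" --pt "0 0 0 0 0 0 0"

```text
t: 16.65
position: [0.5057, 0.2495, 0.2039]
ee_rot: [2.841, 1.34, -0.001]
ft_force: [0.7, 0.2, -0.0]
grip_width: 0.0853
```

```bash
python3 - <<'E'
from h import *
st()
c,im=wr("w17");st()
E
```

```text
t16.65 p [0.5057 0.2495 0.2039] xaz 50.5 z [-0.    -0.001 -1.   ] F [ 0.7  0.2 -0. ] w 0.0853 q [ 0.31  0.27 -0.95  1.68  0.23  1.31  0.2 ]
drift mm 0.9505512355653521
t16.70 p [0.5062 0.2486 0.2039] xaz 50.4 z [-0.    -0.001 -1.   ] F [-0.2 -0.2  0.3] w 0.0853 q [ 0.31  0.27 -0.95  1.68  0.23  1.31  0.2 ]
```

View pics/w17.png

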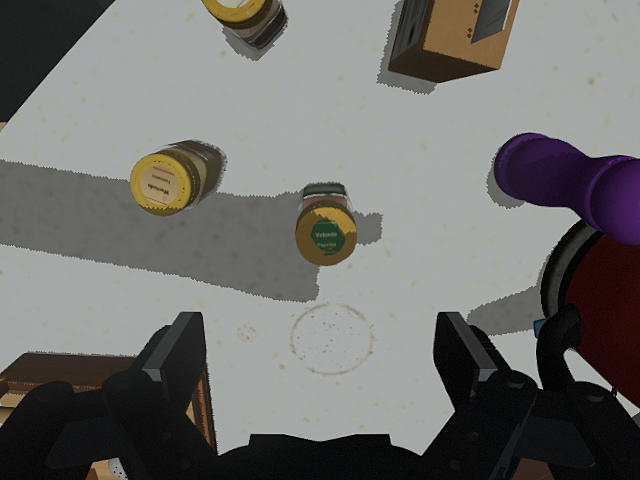

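```bash
python3 - <<'E'
from h import *
im=cv2.imread("pics/w17.png");crop(im,270,160,400,280,5,"w17c.png")
c=pickle.load(open("w17.pkl","rb"));c0=pickle.load(open("w11.pkl","rb"))
print(at_z(c,(326,235.5),.096),tri([(c,(326,235.5)),(c0,(255.5,114.5))]))
E
```

```text
[0.50826469 0.25355239 0.096     ] (array([0.50842241, 0.25374333, 0.09550108]), [np.float64(0.00028156979312552854), np.float64(0.0002815697931255487)])
```

View pics/w17c.png

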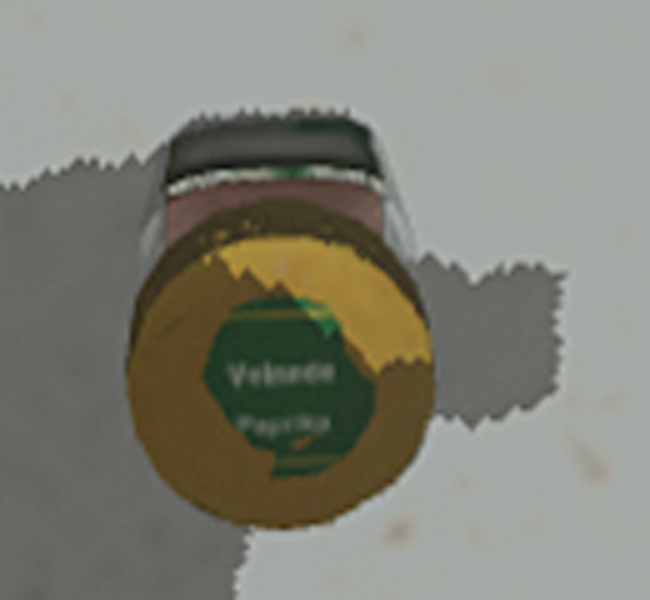

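```bash
python3 - <<'E'
from h import *
st()
plan([.5084,.2537,.066],50.3,n=5)
E
```

```text
t16.70 p [0.5062 0.2486 0.2039] xaz 50.4 z [-0.    -0.001 -1.   ] F [-0.2 -0.2  0.3] w 0.0853 q [ 0.31  0.27 -0.95  1.68  0.23  1.31  0.2 ]
[0.1, -0.0, 2.8, 0.0, 0.0, 0.0] 
[0.1, -0.0, 2.7, 0.0, 0.0, 0.0] 
[0.1, -0.1, 2.8, 0.0, 0.0, 0.0] 
[0.1, -0.0, 2.7, 0.0, 0.0, 0.0] 
[0.1, -0.1, 2.8, 0.0, 0.0, 0.0] 
--
end [0.5078 0.2536 0.0659] rem [0.001 0.001 0.001]
```

Call:
play_rows --pt "0.2 0 2.8 0 0 0 0.15" --pt "0.1 0 2.8 0 0 0 0.2" --pt "0.1 -0.1 2.8 0 0 0 0.25" --pt "0.1 0 2.8 0 0 0 0.25" --pt "0.1 0 1.8 0 0 0 0.25"

```text
t: 17.12
position: [0.5085, 0.2523, 0.0713]
ee_rot: [2.843, 1.334, -0.005]
ft_force: [0.4, -0.3, -0.6]
grip_width: 0.0639
```

Call:
play_rows --pt "0 0 0.8 0 0 0 0.25" --pt "0 0 0 0 0 0 0.25" --pt "0 0 0 0 0 0 0.25"

```text
t: 17.37
position: [0.5095, 0.2545, 0.0667]
ee_rot: [-2.843, -1.337, -0.0]
ft_force: [-0.1, 0.7, -0.1]
grip_width: 0.0642
```

```bash
python3 - <<'E'
from h import *
st()
c,im=wr("w18");st()
E
```

```text
t17.37 p [0.5095 0.2545 0.0667] xaz 50.4 z [ 0.  0. -1.] F [-0.1  0.7 -0.1] w 0.0642 q [ 0.22  0.43 -0.88  1.81  0.37  1.07  0.09]
drift mm 0.8537145026925729
t17.42 p [0.5098 0.2551 0.0675] xaz 50.4 z [ 0.002  0.001 -1.   ] F [0.4 0.5 0.2] w 0.0640 q [ 0.22  0.43 -0.88  1.81  0.37  1.07  0.09]
```

View pics/w18.png

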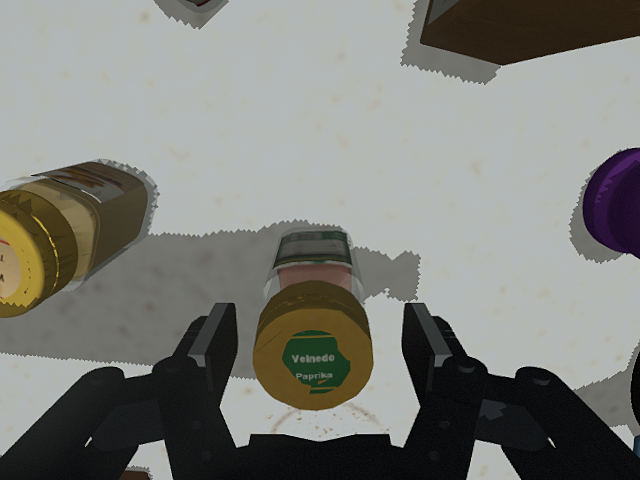

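Call:
play_rows --pt "-0.2 0 0 0 0 0 0.3" --pt "0 0 0 0 0 0 1" --pt "0 0 0 0 0 0 1" --pt "0 0 0 0 0 0 1" --pt "0 0 0 0 0 0 1" --newtons 30

```text
t: 17.83
position: [0.5081, 0.2538, 0.0676]
ee_rot: [2.841, 1.339, 0.002]
ft_force: [-2.0, -1.3, 5.7]
grip_width: 0.0405
```

Call:
play_rows --pt "0 0 0 0 0 0 1" --pt "0 0 0 0 0 0 1"

```text
t: 18.0
position: [0.5081, 0.2537, 0.0676]
ee_rot: [2.841, 1.339, 0.002]
ft_force: [-1.7, -2.2, 6.1]
grip_width: 0.0405
```

Call:
play_rows --pt "0 0 -1 0 0 0 1" --pt "0 0 -3 0 0 0 1" --pt "0 0 -3 0 0 0 1" --pt "0 0 -3 0 0 0 1" --pt "0 0 -3 0 0 0 1"

```text
t: 18.42
position: [0.5069, 0.2538, 0.198]
ee_rot: [-2.841, -1.341, 0.0]
ft_force: [1.2, 0.8, -0.8]
grip_width: 0.0406
```

```bash
python3 - <<'E'
from h import *
st()
c,im=wr("w19")
plan([.5018,-.0832,.225],50.2)
E
```

```text
t18.42 p [0.5069 0.2538 0.198 ] xaz 50.5 z [-0. -0. -1.] F [ 1.2  0.8 -0.8] w 0.0406 q [ 0.3   0.29 -0.95  1.68  0.24  1.3   0.19]
drift mm 6.423733992926835
[-3.0, 2.3, -0.2, 0.0, -0.0, 0.0] 
[-3.0, 2.3, -0.2, 0.0, -0.0, 0.0] 
[-3.0, 2.3, -0.3, 0.0, -0.0, 0.0] 
[-2.9, 2.3, -0.2, 0.0, -0.0, 0.0] 
[-3.0, 2.4, -0.3, 0.0, -0.0, 0.0] 
--
[-2.9, 2.3, -0.2, 0.0, -0.0, 0.0] 
[-3.0, 2.4, -0.3, 0.0, -0.0, 0.0] 
[-2.9, 2.3, -0.2, 0.0, -0.0, 0.0] 
[-3.0, 2.4, -0.3, 0.0, -0.01, 0.01] 
end [ 0.5019 -0.0837  0.2252] rem [ 0.005  0.002 -0.004]
```

View pics/w19.png

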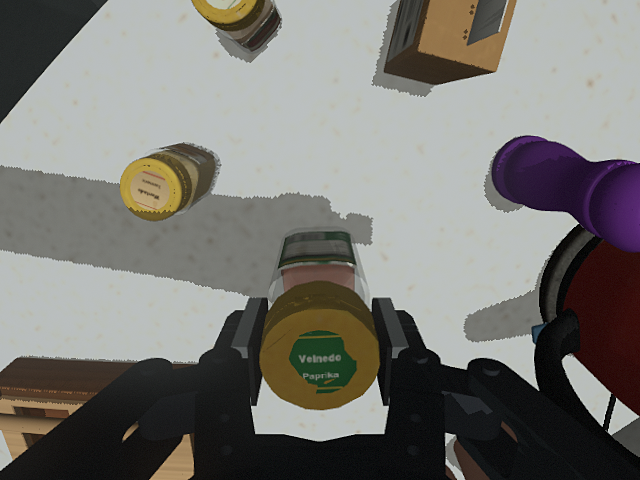

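Call:
play_rows --pt "-3.0 2.3 -0.4 0 0 0 1" --pt "-3.0 2.3 -0.4 0 0 0 1" --pt "-3.0 2.3 -0.4 0 0 0 1" --pt "-2.9 2.3 -0.2 0 0 0 1" --pt "-3.0 2.4 -0.2 0 0 0 1"

```text
t: 18.88
position: [0.5016, 0.0638, 0.2129]
ee_rot: [2.84, 1.341, 0.001]
ft_force: [0.9, -0.4, -1.5]
grip_width: 0.0406
```

Call:
play_rows --pt "-2.9 2.3 -0.2 0 0 0 1" --pt "-3.0 2.4 -0.2 0 0 0 1" --pt "-2.9 2.3 -0.2 0 0 0 1" --pt "-3.0 2.4 0 0 0 0 1" --pt "0 0 0 0 0 0 1"

```text
t: 19.3
position: [0.4984, -0.0957, 0.2182]
ee_rot: [2.846, 1.321, -0.004]
ft_force: [0.2, -1.1, -2.0]
grip_width: 0.0403
```

Call:
play_rows --pt "0 0 0 0 0 0 1" --pt "0 0 0 0 0 0 1" --pt "0 0 0 0 0 0 1"

```text
t: 19.55
position: [0.4996, -0.0842, 0.2184]
ee_rot: [-2.84, -1.343, -0.001]
ft_force: [-0.1, 0.1, -0.4]
grip_width: 0.04
```

```bash
python3 - <<'E'
from h import *
st()
c,im=wr("w20");st()
E
```

```text
t19.55 p [ 0.4996 -0.0842  0.2184] xaz 50.6 z [ 0.  0. -1.] F [-0.1  0.1 -0.4] w 0.0400 q [ 0.83  0.06 -0.74  1.8   0.04  1.3   0.97]
drift mm 0.08411317834898843
t19.60 p [ 0.4996 -0.0841  0.2184] xaz 50.7 z [ 0.  0. -1.] F [-0.3  1.4 -1. ] w 0.0406 q [ 0.83  0.06 -0.74  1.8   0.04  1.3   0.97]
```

View pics/w20.png

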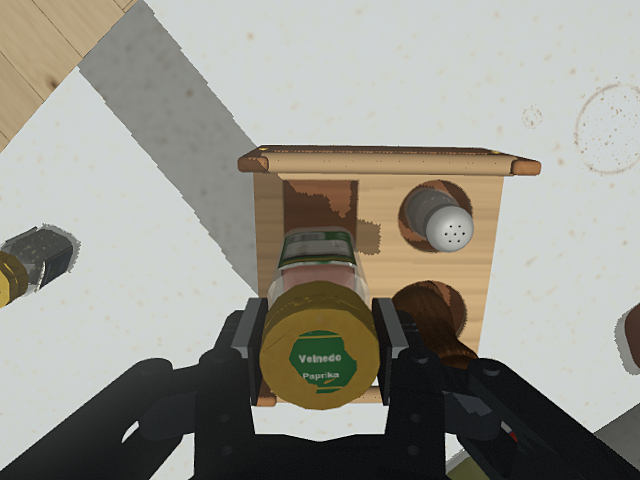

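Call:
play_rows --pt "0.2 0.1 1.5 0 0 0 1" --pt "0 0 3.0 0 0 0 1" --pt "0 0 2.5 0 0 0 1" --pt "0 0 1.5 0 0 0 1" --pt "0 0 0 0 0 0 1"

```text
t: 20.02
position: [0.499, -0.0831, 0.13]
ee_rot: [-2.836, -1.342, 0.007]
ft_force: [-0.3, -0.8, -1.3]
grip_width: 0.0406
```

Call:
play_rows --pt "0 0 0 0 0 0 1" --pt "0 0 0 0 0 0 1"

```text
t: 20.18
position: [0.5025, -0.0843, 0.1346]
ee_rot: [2.84, 1.341, 0.002]
ft_force: [-0.2, 0.5, -0.8]
grip_width: 0.0405
```

```bash
python3 - <<'E'
from h import *
st()
c,im=wr("w21");st()
E
```

```text
t20.18 p [ 0.5025 -0.0843  0.1346] xaz 50.6 z [ 0.002 -0.    -1.   ] F [-0.2  0.5 -0.8] w 0.0405 q [ 0.81  0.15 -0.74  1.9   0.11  1.13  0.91]
drift mm 0.3478919492027822
t20.23 p [ 0.5027 -0.0846  0.1349] xaz 50.5 z [ 0.003 -0.001 -1.   ] F [ 0.3 -0.5 -0.7] w 0.0403 q [ 0.81  0.15 -0.74  1.9   0.11  1.13  0.91]
```

View pics/w21.png

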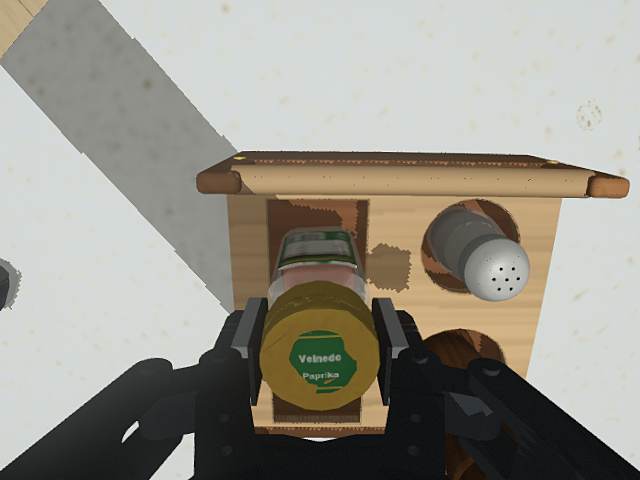

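Call:
play_rows --pt "0 -0.1 1.0 0 0 0 1" --pt "0 0 1.8 0 0 0 1" --pt "0 0 1.5 0 0 0 1" --pt "0 0 0.6 0 0 0 1" --pt "0 0 0 0 0 0 1"

```text
t: 20.65
position: [0.4997, -0.0842, 0.0831]
ee_rot: [-2.84, -1.339, 0.003]
ft_force: [-0.5, 0.5, -1.1]
grip_width: 0.0403
```

Call:
play_rows --pt "0 0 0.3 0 0 0 1" --pt "0 0 0.2 0 0 0 1" --pt "0 0 0 0 0 0 1"

```text
t: 20.9
position: [0.5019, -0.0847, 0.0806]
ee_rot: [2.84, 1.339, 0.003]
ft_force: [0.5, -1.3, 2.1]
grip_width: 0.0408
```

Call:
play_rows --pt "0 0 0.1 0 0 0 1" --pt "0 0 0 0 0 0 0.4" --pt "0 0 0 0 0 0 0.3" --pt "0 0 0 0 0 0 0.3" --pt "0 0 -0.5 0 0 0 0.3"

```text
t: 21.32
position: [0.5, -0.0842, 0.0827]
ee_rot: [-2.841, -1.339, 0.002]
ft_force: [-0.5, 0.7, 0.1]
grip_width: 0.0601
```

Call:
play_rows --pt "0 0 -3 0 0 0 0.3" --pt "0 0 -4 0 0 0 0.3" --pt "0 0 -4 0 0 0 0.2" --pt "0 0 -3 0 0 0 0.1" --pt "0 0 0 0 0 0 0"

```text
t: 21.73
position: [0.5045, -0.0845, 0.2304]
ee_rot: [2.834, 1.336, 0.013]
ft_force: [0.9, 0.7, -0.1]
grip_width: 0.0852
```

Call:
play_rows --pt "0 0 0 0 0 0 0" --pt "0 0 0 0 0 0 0"

```text
t: 21.9
position: [0.5002, -0.0843, 0.2228]
ee_rot: [-2.842, -1.339, 0.001]
ft_force: [0.4, -1.1, -0.5]
grip_width: 0.0855
```

```bash
python3 - <<'E'
from h import *
st()
c,im=wr("w22");st()
plan([.448,.385,.26],38)
E
```

```text
t21.90 p [ 0.5002 -0.0843  0.2228] xaz 50.5 z [-0.001 -0.    -1.   ] F [ 0.4 -1.1 -0.5] w 0.0855 q [ 0.84  0.06 -0.75  1.79  0.04  1.31  0.96]
drift mm 0.6609312597762544
t21.95 p [ 0.4998 -0.0843  0.222 ] xaz 50.5 z [-0.002  0.    -1.   ] F [-0.4  0.5 -0.2] w 0.0856 q [ 0.84  0.06 -0.75  1.79  0.04  1.31  0.96]
[2.5, -2.6, -0.3, -0.0, 0.0, 0.02] 
[2.5, -2.7, -0.3, -0.0, 0.0, 0.02] 
[2.4, -2.7, -0.3, -0.0, 0.0, 0.02] 
[2.4, -2.7, -0.3, -0.0, 0.0, 0.02] 
[2.3, -2.8, -0.3, -0.0, 0.0, 0.02] 
--
[2.3, -2.8, -0.3, -0.0, 0.0, 0.01] 
[2.2, -2.9, -0.3, -0.0, 0.0, 0.02] 
[2.2, -2.9, -0.3, -0.0, 0.0, 0.01] 
[2.1, -2.9, -0.3, -0.0, 0.0, 0.02] 
[2.1, -3.0, -0.3, -0.0, 0.0, 0.01] 
--
[2.1, -3.0, -0.3, -0.0, 0.0, 0.02] 
[2.0, -3.1, -0.2, -0.0, 0.0, 0.01] 
[1.9, -3.0, -0.3, -0.0, 0.0, 0.02] 
end [0.4481 0.3847 0.2604] rem [-0.002  0.001 -0.002]
```

View pics/w22.png

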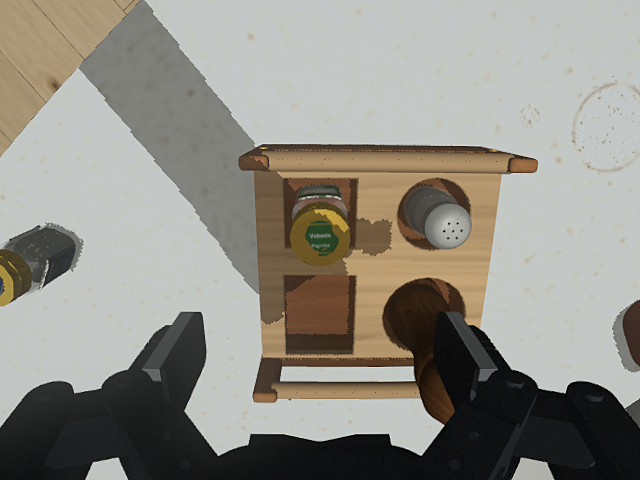

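Call:
play_rows --pt "2.5 -2.6 -0.3 0 0 0.02 0" --pt "2.5 -2.7 -0.3 0 0 0.02 0" --pt "2.4 -2.7 -0.3 0 0 0.02 0" --pt "2.4 -2.7 -0.3 0 0 0.02 0" --pt "2.3 -2.8 -0.3 0 0 0.02 0"

```text
t: 22.37
position: [0.4793, 0.0972, 0.2368]
ee_rot: [-2.905, -1.194, 0.004]
ft_force: [1.6, -0.1, -0.3]
grip_width: 0.0854
```

Call:
play_rows --pt "2.3 -2.8 -0.3 0 0 0.01 0" --pt "2.2 -2.9 -0.3 0 0 0.02 0" --pt "2.2 -2.9 -0.3 0 0 0.01 0" --pt "2.1 -2.9 -0.3 0 0 0.02 0" --pt "2.1 -3.0 -0.3 0 0 0.01 0"

```text
t: 22.78
position: [0.46, 0.2771, 0.2519]
ee_rot: [2.945, 1.091, -0.004]
ft_force: [0.4, -0.5, -0.5]
grip_width: 0.0856
```

Call:
play_rows --pt "2.1 -3.0 -0.3 0 0 0.02 0" --pt "2.0 -3.1 -0.2 0 0 0.01 0" --pt "0 0 0 0 0 0 0" --pt "0 0 0 0 0 0 0" --pt "0 0 0 0 0 0 0"

```text
t: 23.2
position: [0.4526, 0.3488, 0.2566]
ee_rot: [2.96, 1.051, -0.005]
ft_force: [0.4, -0.5, 0.1]
grip_width: 0.0857
```

```bash
python3 - <<'E'
from h import *
st()
c,im=wr("w23");st()
S=cv2.cvtColor(camera("side"),cv2.COLOR_RGB2BGR);cv2.imwrite("pics/d23.png",S)
E
```

```text
t23.20 p [0.4526 0.3488 0.2566] xaz 39.1 z [-0.003 -0.002 -1.   ] F [ 0.4 -0.5  0.1] w 0.0857 q [ 0.19  0.3  -1.07  1.58  0.26  1.42 -0.22]
drift mm 1.151694644637803
t23.25 p [0.4533 0.3478 0.2569] xaz 39.0 z [-0.002 -0.002 -1.   ] F [ 0.5 -0.6  0.4] w 0.0855 q [ 0.2   0.3  -1.07  1.58  0.26  1.42 -0.22]
```

View pics/w23.png

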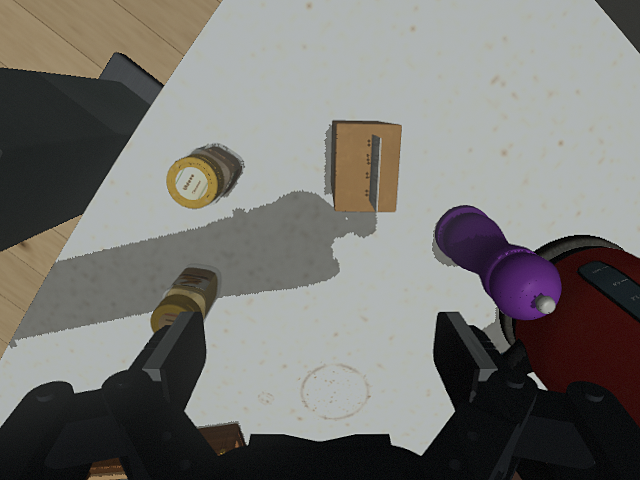

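View pics/d23.png

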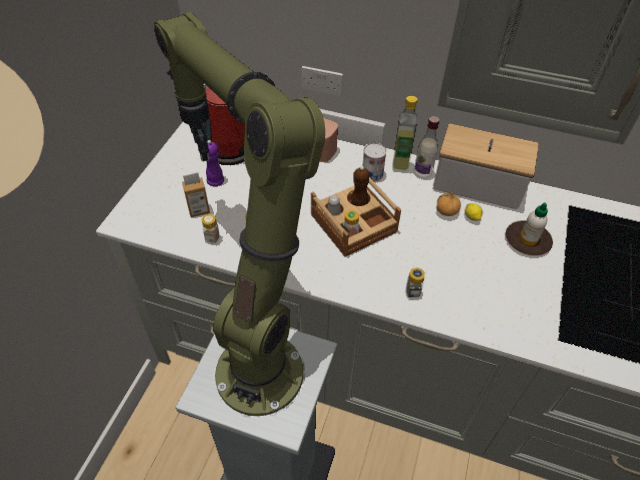

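```bash
python3 - <<'E'
from h import *
im=cv2.imread("pics/w23.png");crop(im,310,100,430,230,4.5,"w23c.png")
E
```

```text
(no output)
```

View pics/w23c.png

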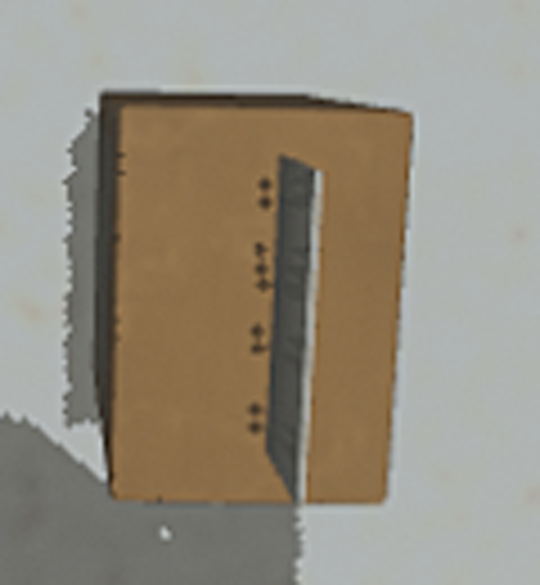

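```bash
python3 - <<'E'
from h import *
c=pickle.load(open("w23.pkl","rb"))
q=np.array([at_z(c,(309.6+x/4.5,99.6+y/4.5),.118) for x,y in [(120,105),(412,113),(386,502),(112,500)]])
print(q.round(4),q.mean(0).round(4))
d=q[1]-q[0]+q[2]-q[3];e=q[0]-q[3]+q[1]-q[2]
print("x az",np.degrees(np.arctan2(d[1],d[0])),np.linalg.norm(d)/2,"y az",np.degrees(np.arctan2(e[1],e[0])),np.linalg.norm(e)/2)
f=[at_z(c,(309.6+x/4.5,99.6+y/4.5),z) for x,y,z in [(280,157,.118),(268,450,.118),(320,170,.158),(300,500,.158)]]
print("flap",np.round(f,4))
S=calibration("scene");print([tri([(c,(309.6+412/4.5,99.6+113/4.5)),(S,(110+133/4-.4,190+378/4-.4))]),tri([(c,(309.6+112/4.5,99.6+500/4.5)),(S,(110+263/4-.4,190+322/4-.4))])])
plan([.452,.398,.26],39)
E
```

```text
[[0.4167 0.4113 0.118 ]
 [0.4516 0.4385 0.118 ]
 [0.489  0.3909 0.118 ]
 [0.4548 0.3634 0.118 ]] [0.453 0.401 0.118]
x az 38.29022861571106 0.0440770966499989 y az 128.36969580533705 0.06086455324587837
flap [[0.4404 0.4208 0.118 ]
 [0.4688 0.3853 0.118 ]
 [0.4404 0.4213 0.158 ]
 [0.4676 0.3863 0.158 ]]
[(array([0.45052362, 0.43582791, 0.1181027 ]), [np.float64(0.002790872447650808), np.float64(0.0027908724476510107)]), (array([0.45575719, 0.36179161, 0.11203252]), [np.float64(0.0006576726842137837), np.float64(0.0006576726842137814)])]
[1.5, -2.0, -0.1, 0.0, 0.0, -0.0] 
[1.5, -2.1, -0.2, 0.0, 0.0, -0.0] 
end [0.4514 0.3981 0.2601] rem [ 0.001  0.002 -0.002]
```

```bash
python3 - <<'E'
from h import *
st()
plan([.453,.401,.19],38.3,n=4)
E
```

```text
t23.30 p [0.4538 0.3474 0.2572] xaz 38.9 z [-0.001 -0.002 -1.   ] F [ 0.5 -0.2 -0.2] w 0.0853 q [ 0.2   0.29 -1.07  1.58  0.26  1.42 -0.22]
[0.8, -1.1, 1.7, 0.0, 0.0, 0.0] 
[0.8, -1.0, 1.7, 0.0, 0.0, 0.0] 
[0.9, -1.1, 1.7, 0.0, 0.0, 0.01] 
[0.8, -1.0, 1.6, 0.0, 0.0, 0.0] 
end [0.4531 0.4006 0.1901] rem [0.001 0.002 0.   ]
```

Call:
play_rows --pt "0.8 -1.1 1.7 0 0 0 0" --pt "0.8 -1.0 1.7 0 0 0 0" --pt "0.9 -1.1 1.7 0 0 0.01 0" --pt "0.8 -1.0 1.6 0 0 0 0" --pt "0 0 0 0 0 0 0"

```text
t: 23.72
position: [0.4514, 0.4016, 0.1878]
ee_rot: [2.966, 1.034, -0.008]
ft_force: [-0.6, -0.6, -0.5]
grip_width: 0.0852
```

Call:
play_rows --pt "0 0 0 0 0 0 0.15" --pt "0 0 0 0 0 0 0.2" --pt "0 0 0 0 0 0 0.2"

```text
t: 23.97
position: [0.4537, 0.4017, 0.1925]
ee_rot: [2.967, 1.031, 0.003]
ft_force: [0.9, 0.5, 0.4]
grip_width: 0.0682
```

```bash
python3 - <<'E'
from h import *
st()
c,im=wr("w24");st()
E
```

```text
t23.97 p [0.4537 0.4017 0.1925] xaz 38.3 z [ 0.002  0.    -1.   ] F [0.9 0.5 0.4] w 0.0682 q [ 0.04  0.42 -1.03  1.59  0.37  1.33 -0.37]
drift mm 0.2033484422790942
t24.02 p [0.4536 0.4019 0.1925] xaz 38.3 z [ 0.002  0.    -1.   ] F [-0.  -0.3  0.3] w 0.0686 q [ 0.04  0.42 -1.03  1.59  0.37  1.33 -0.37]
```

View pics/w24.png

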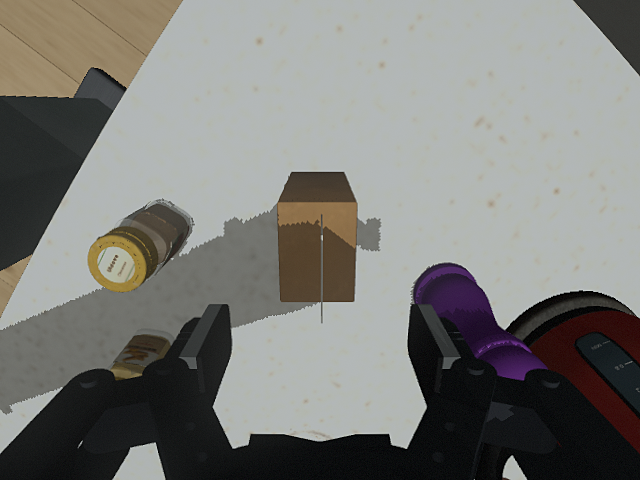

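Call:
play_rows --pt "-0.1 0 2.0 0 0 0 0.2" --pt "0 0 3.0 0 0 0 0.2" --pt "0 0 2.8 0 0 0 0.2" --pt "0 0 1.5 0 0 0 0.2" --pt "0 0 0.5 0 0 0 0.2"

```text
t: 24.43
position: [0.4512, 0.4002, 0.0911]
ee_rot: [2.965, 1.032, -0.005]
ft_force: [-0.4, -0.7, 0.0]
grip_width: 0.0686
```

Call:
play_rows --pt "0 0 0 0 0 0 0.2" --pt "0 0 0 0 0 0 0.2"

```text
t: 24.6
position: [0.4523, 0.4028, 0.0946]
ee_rot: [-2.966, -1.034, -0.003]
ft_force: [0.2, -0.4, -0.2]
grip_width: 0.0683
```

```bash
python3 - <<'E'
from h import *
st()
c,im=wr("w25");st()
S=cv2.cvtColor(camera("scene"),cv2.COLOR_RGB2BGR);crop(S,60,160,260,360,3,"s25.png")
E
```

```text
t24.60 p [0.4523 0.4028 0.0946] xaz 38.4 z [ 0.001  0.001 -1.   ] F [ 0.2 -0.4 -0.2] w 0.0683 q [-0.01  0.51 -0.97  1.7   0.46  1.17 -0.43]
drift mm 0.4947407468039824
t24.65 p [0.4525 0.4031 0.0951] xaz 38.4 z [ 0.002  0.002 -1.   ] F [-0.1  0.5  0.4] w 0.0681 q [-0.01  0.51 -0.97  1.7   0.46  1.17 -0.43]
```

View pics/w25.png

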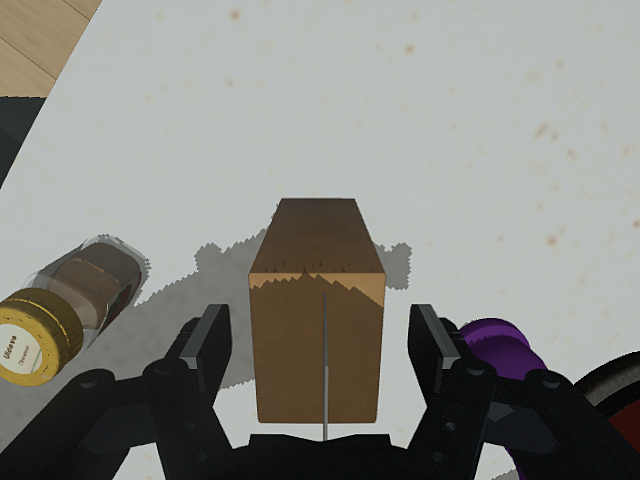

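View pics/s25.png

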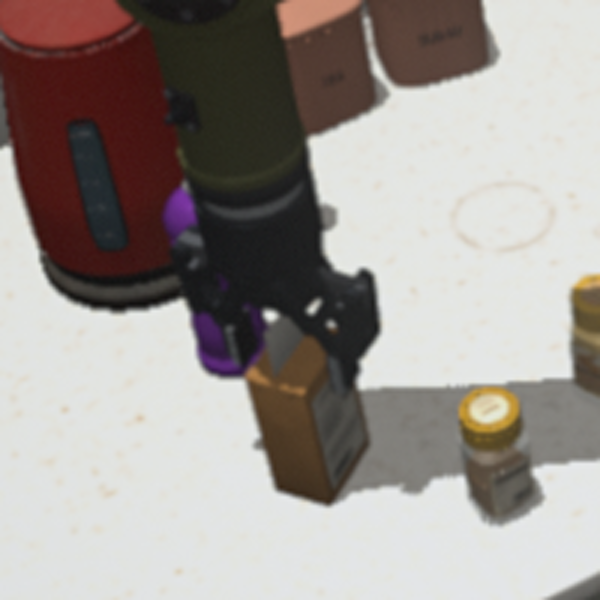

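Call:
play_rows --pt "-0.1 0 0.4 0 0 0 0.3" --pt "0 0 0 0 0 0 0.5" --pt "0 0 0 0 0 0 1" --pt "0 0 0 0 0 0 1" --pt "0 0 0 0 0 0 1" --newtons 50

```text
t: 25.12
position: [0.4513, 0.4019, 0.0899]
ee_rot: [-2.966, -1.034, -0.002]
ft_force: [0.5, 1.6, 2.8]
grip_width: 0.0442
```

Call:
play_rows --pt "0 0 0 0 0 0 1" --pt "0 0 0 0 0 0 1" --pt "0 0 0 0 0 0 1"

```text
t: 25.37
position: [0.4513, 0.4019, 0.0898]
ee_rot: [-2.966, -1.034, -0.002]
ft_force: [0.4, 0.4, 4.4]
grip_width: 0.0442
```

Call:
play_rows --pt "0 0 -0.5 0 0 0 1" --pt "0 0 -1.5 0 0 0 1" --pt "0 0 -2 0 0 0 1" --pt "0 0 -1 0 0 0 1" --pt "0 0 0 0 0 0 1"

```text
t: 25.78
position: [0.4516, 0.4028, 0.142]
ee_rot: [-2.965, -1.034, -0.006]
ft_force: [0.2, 0.2, -2.7]
grip_width: 0.0441
```

```bash
python3 - <<'E'
from h import *
st()
c,im=wr("w26");st()
S=cv2.cvtColor(camera("scene"),cv2.COLOR_RGB2BGR);crop(S,60,160,260,360,3,"s26.png")
E
```

```text
t25.78 p [0.4516 0.4028 0.142 ] xaz 38.4 z [ 0.003  0.002 -1.   ] F [ 0.2  0.2 -2.7] w 0.0441 q [ 0.02  0.46 -1.    1.66  0.41  1.25 -0.4 ]
drift mm 1.6870518804283687
t25.83 p [0.4512 0.402  0.1404] xaz 38.4 z [ 0.002  0.001 -1.   ] F [-0.3  0.1 -3.5] w 0.0444 q [ 0.02  0.46 -1.    1.66  0.41  1.25 -0.4 ]
```

View pics/w26.png

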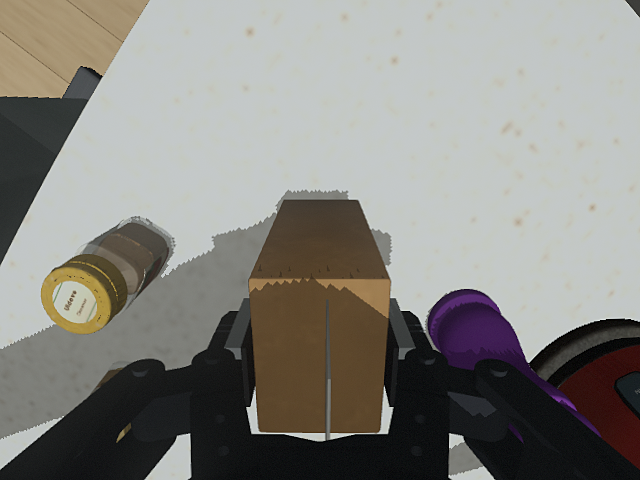

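View pics/s26.png

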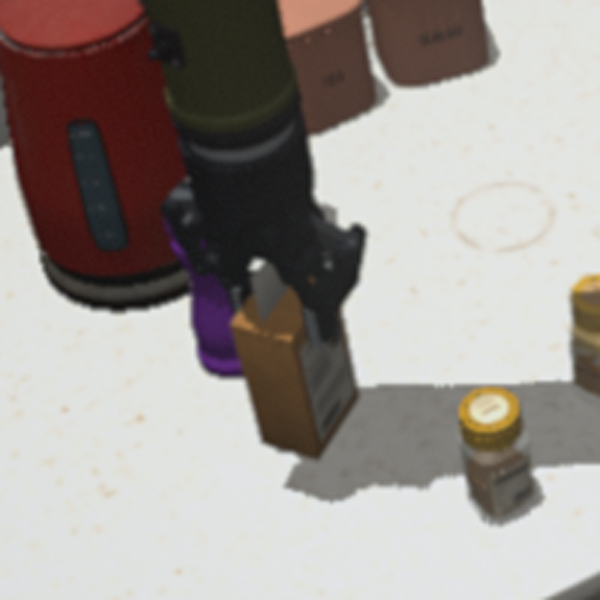

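```bash
python3 - <<'E'
from h import *
p,Rc=plan([.4515,.395,.29],38.4)
plan([.570,-.137,.29],50.1,pos=p,rot=Rc)
E
```

```text
[-0.1, 0.1, -3.8, 0.0, 0.0, 0.0] 
[-0.1, 0.1, -3.8, 0.0, 0.0, 0.0] 
[-0.1, 0.2, -3.7, 0.0, 0.0, 0.0] 
[-0.0, 0.1, -3.8, 0.0, 0.0, 0.0] 
end [0.4515 0.3955 0.2902] rem [0.    0.    0.001]
[-1.6, 3.3, 0.0, 0.0, 0.0, -0.01] 
[-1.6, 3.3, 0.0, 0.0, 0.0, -0.01] 
[-1.7, 3.2, 0.0, 0.0, 0.0, -0.01] 
[-1.7, 3.2, 0.0, 0.0, 0.0, -0.01] 
[-1.7, 3.2, 0.0, 0.0, 0.0, -0.01] 
--
[-1.7, 3.2, 0.0, 0.0, 0.0, -0.02] 
[-1.8, 3.2, 0.0, 0.0, 0.0, -0.01] 
[-1.8, 3.1, 0.0, 0.0, 0.0, -0.02] 
[-1.9, 3.1, 0.0, 0.0, 0.0, -0.01] 
[-2.0, 3.1, 0.0, 0.0, 0.0, -0.02] 
--
[-2.0, 3.0, 0.0, 0.0, 0.0, -0.01] 
[-2.0, 3.0, 0.0, 0.0, 0.0, -0.02] 
[-2.1, 3.0, 0.0, 0.0, 0.0, -0.01] 
[-2.1, 2.9, 0.0, 0.0, 0.0, -0.02] 
[-2.2, 2.9, 0.0, 0.0, 0.0, -0.01] 
--
end [ 0.5699 -0.1365  0.2905] rem [ 0.     0.    -0.003]
```

Call:
play_rows --pt "-0.1 0.1 -3.8 0 0 0 1" --pt "-0.1 0.1 -3.8 0 0 0 1" --pt "-0.1 0.2 -3.7 0 0 0 1" --pt "0 0.1 -3.8 0 0 0 1" --pt "-1.6 3.3 0 0 0 -0.01 1"

```text
t: 26.3
position: [0.456, 0.3706, 0.2976]
ee_rot: [-2.944, -1.066, -0.015]
ft_force: [-1.3, 3.5, -1.5]
grip_width: 0.0442
```

Call:
play_rows --pt "-1.6 3.3 0 0 0 -0.01 1" --pt "-1.7 3.2 0 0 0 -0.01 1" --pt "-1.7 3.2 0 0 0 -0.01 1" --pt "-1.7 3.2 0 0 0 -0.01 1" --pt "-1.7 3.2 0 0 0 -0.02 1"

```text
t: 26.72
position: [0.4986, 0.1805, 0.289]
ee_rot: [2.928, 1.138, -0.004]
ft_force: [1.0, -0.5, -4.3]
grip_width: 0.0441
```

Call:
play_rows --pt "-1.8 3.2 0 0 0 -0.01 1" --pt "-1.8 3.1 0 0 0 -0.02 1" --pt "-1.9 3.1 0 0 0 -0.01 1" --pt "-2.0 3.1 0 0 0 -0.02 1" --pt "-2.0 3.0 0 0 0 -0.01 1"

```text
t: 27.13
position: [0.538, 0.003, 0.2891]
ee_rot: [-2.886, -1.24, 0.003]
ft_force: [1.0, -0.1, -3.5]
grip_width: 0.0444
```

Call:
play_rows --pt "-2.0 3.0 0 0 0 -0.02 1" --pt "-2.1 3.0 0 0 0 -0.01 1" --pt "-2.1 2.9 0 0 0 -0.02 1" --pt "-2.2 2.9 0 0 0 -0.01 1" --pt "0 0 0 0 0 0 1"

```text
t: 27.55
position: [0.5692, -0.1478, 0.2874]
ee_rot: [2.855, 1.306, -0.007]
ft_force: [-0.1, -3.5, -3.3]
grip_width: 0.044
```

Call:
play_rows --pt "0 0 0 0 0 0 1" --pt "0 0 0 0 0 0 1" --pt "0 0 0 0 0 0 1"

```text
t: 27.8
position: [0.5697, -0.1345, 0.2896]
ee_rot: [-2.846, -1.328, 0.001]
ft_force: [-0.4, 0.3, -3.2]
grip_width: 0.0443
```

```bash
python3 - <<'E'
from h import *
st()
c,im=wr("w27");st()
S=cv2.cvtColor(camera("side"),cv2.COLOR_RGB2BGR);cv2.imwrite("pics/d27.png",S)
E
```

```text
t27.80 p [ 0.5697 -0.1345  0.2896] xaz 50.0 z [-0.001  0.001 -1.   ] F [-0.4  0.3 -3.2] w 0.0443 q [ 0.9   0.25 -0.85  1.5   0.19  1.47  0.92]
drift mm 0.3132604466291388
t27.85 p [ 0.5698 -0.1344  0.29  ] xaz 50.1 z [-0.001  0.    -1.   ] F [-0.3  0.7 -2.6] w 0.0443 q [ 0.9   0.25 -0.85  1.5   0.19  1.47  0.92]
```

View pics/w27.png

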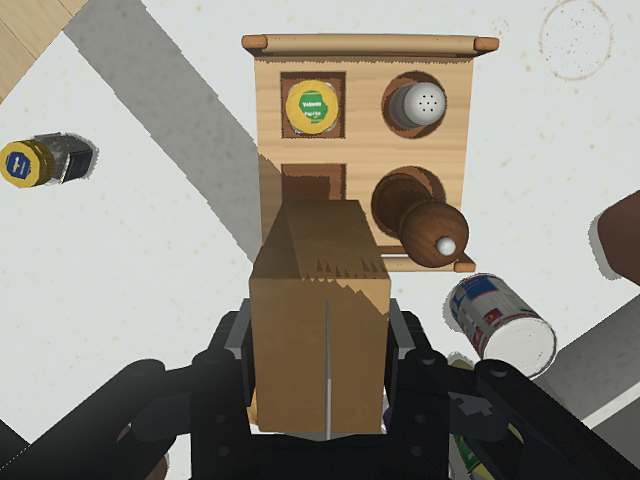

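View pics/d27.png

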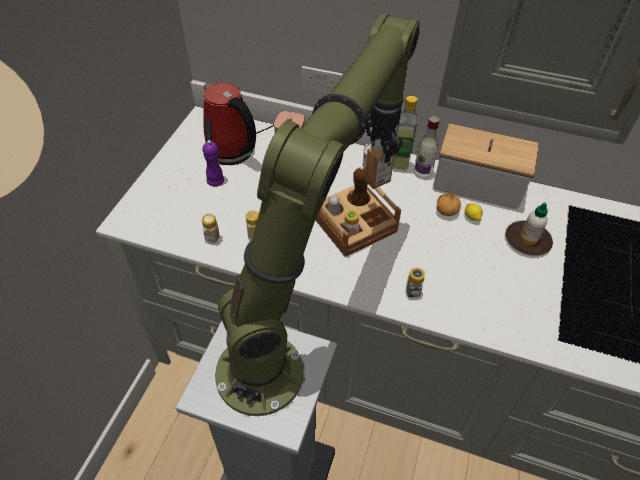

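```bash
sed -e 's/^P=.*/P=[((46+29,-46-29),(281,73)),((46-29,-46-29),(345,72)),((46-29,-46+29),(345.5,137)),((46+29,-46+29),(283,138)),((46+30.5,46-39),(282,165)),((46-30.5,46-39),(347,164)),((-46,-46),(415,105))]/' -e 's/w5/w27/' fit.py > fit4.py; python3 fit4.py; python3 - <<'E'
from h import *
c=pickle.load(open("w27.pkl","rb"))
z=.29-.09+.118
q=np.array([at_z(c,u,z) for u in [(250,279),(391,279),(382,433),(257,433)]])
print(q.mean(0)-[.5697,-.1345,0])
E
```

```text
[ 0.567  -0.0773] -129.25  rms 0.42
big 0.6317 -0.0708
small 0.5605 -0.0126
square 0.5023 -0.0838
slot 0.5735 -0.142
[ 0.567  -0.0773] -129.25 0.0517 rms 0.39
big 0.6317 -0.0708
small 0.5605 -0.0125
square 0.5023 -0.0838
slot 0.5735 -0.142
[ 0.00179247 -0.00057729  0.318     ]
```

Call:
play_rows --pt "-0.5 0.6 1.0 0 0 0 1" --pt "0 0 3.0 0 0 0 1" --pt "0 0 3.0 0 0 0 1" --pt "0 0 2.5 0 0 0 1" --pt "0 0 2.0 0 0 0 1"

```text
t: 28.32
position: [0.5701, -0.1441, 0.1723]
ee_rot: [-2.847, -1.326, 0.004]
ft_force: [0.1, 0.2, -3.7]
grip_width: 0.0442
```

Call:
play_rows --pt "0 0 0 0 0 0 1" --pt "0 0 0 0 0 0 1" --pt "0 0 0 0 0 0 1"

```text
t: 28.57
position: [0.5723, -0.144, 0.1765]
ee_rot: [2.847, 1.325, 0.002]
ft_force: [0.5, -0.2, -2.9]
grip_width: 0.0442
```

```bash
python3 - <<'E'
from h import *
st()
c,im=wr("w28");st()
S=cv2.cvtColor(camera("scene"),cv2.COLOR_RGB2BGR);crop(S,260,60,420,240,3.3,"s28.png")
S=cv2.cvtColor(camera("side"),cv2.COLOR_RGB2BGR);crop(S,290,100,430,260,3.6,"d28.png")
E
```

```text
t28.57 p [ 0.5723 -0.144   0.1765] xaz 49.9 z [ 0.002 -0.001 -1.   ] F [ 0.5 -0.2 -2.9] w 0.0442 q [ 0.89  0.33 -0.82  1.66  0.25  1.27  0.89]
drift mm 0.5164566451880966
t28.62 p [ 0.5727 -0.144   0.1771] xaz 49.9 z [ 0.003 -0.001 -1.   ] F [ 0.5 -0.2 -3.3] w 0.0441 q [ 0.89  0.33 -0.82  1.66  0.25  1.26  0.89]
```

View pics/w28.png

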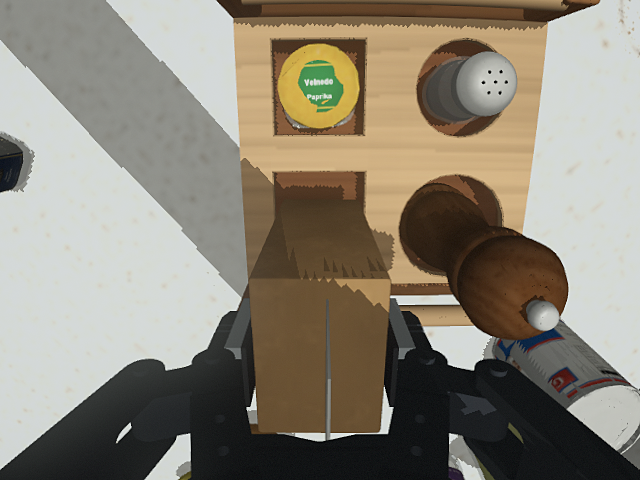

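View pics/s28.png

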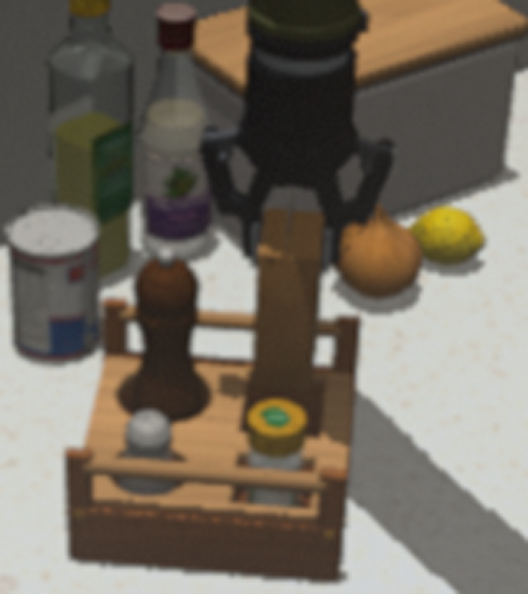

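View pics/d28.png

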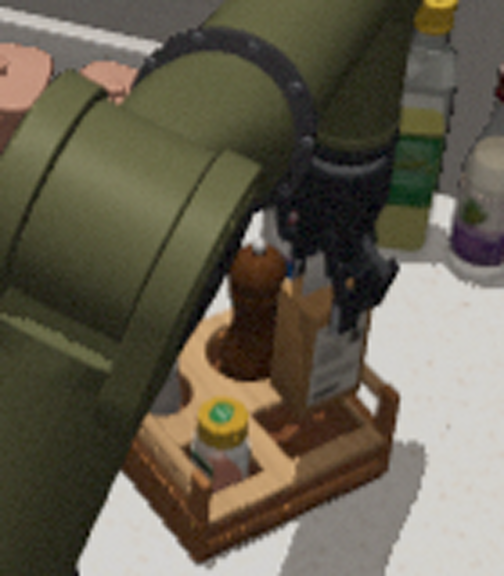

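Call:
play_rows --pt "0 -0.2 1.0 0 0 -0.01 1" --pt "0 0 1.5 0 0 0 1" --pt "0 0 1.5 0 0 0 1" --pt "0 0 1.0 0 0 0 1" --pt "0 0 0.5 0 0 0 1"

```text
t: 29.13
position: [0.5689, -0.1426, 0.1186]
ee_rot: [-2.84, -1.339, 0.003]
ft_force: [-0.6, -0.7, -3.8]
grip_width: 0.0437
```

Call:
play_rows --pt "0 0 0.3 0 0 0 1" --pt "0 0 0 0 0 0 1" --pt "0 0 0 0 0 0 1"

```text
t: 29.38
position: [0.5704, -0.1426, 0.1179]
ee_rot: [2.841, 1.34, 0.001]
ft_force: [0.7, 0.0, -3.2]
grip_width: 0.0443
```

```bash
python3 - <<'E'
from h import *
st()
c,im=wr("w29");st()
E
```

```text
t29.38 p [ 0.5704 -0.1426  0.1179] xaz 50.5 z [ 0.001 -0.    -1.   ] F [ 0.7  0.  -3.2] w 0.0443 q [ 0.87  0.38 -0.81  1.73  0.3   1.16  0.86]
drift mm 0.22483916956800998
t29.43 p [ 0.5705 -0.1427  0.1181] xaz 50.5 z [ 0.001 -0.    -1.   ] F [ 0.4 -0.3 -3.8] w 0.0445 q [ 0.87  0.38 -0.81  1.73  0.3   1.16  0.86]
```

View pics/w29.png

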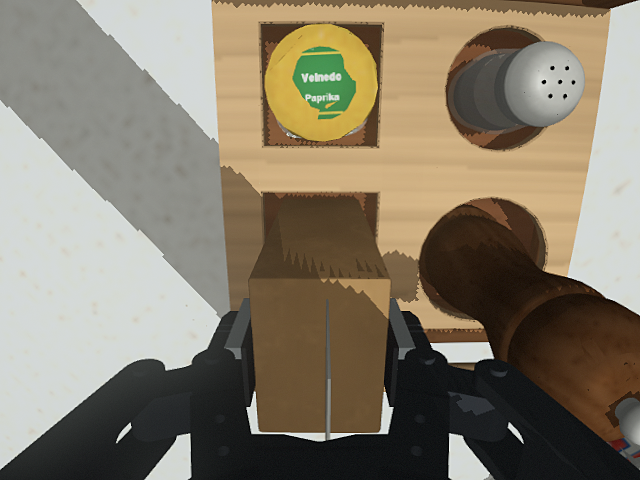

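Call:
play_rows --pt "0 0 0.7 0 0 0 1" --pt "0 0 0.5 0 0 0 1" --pt "0 0 0.2 0 0 0 1" --pt "0 0 0 0 0 0 1" --pt "0 0 0 0 0 0 1"

```text
t: 29.85
position: [0.5699, -0.1426, 0.1031]
ee_rot: [-2.842, -1.34, 0.0]
ft_force: [-0.1, -0.2, -2.8]
grip_width: 0.0444
```

Call:
play_rows --pt "0 0 0.1 0 0 0 1" --pt "0 0 0.1 0 0 0 1" --pt "0 0 0 0 0 0 1"

```text
t: 30.1
position: [0.5702, -0.1426, 0.1028]
ee_rot: [2.841, 1.339, -0.0]
ft_force: [-3.2, 0.7, 6.5]
grip_width: 0.0444
```

Contact on the floor; releasing gently.

Call:
play_rows --pt "0 0 0 0 0 0 0.5" --pt "0 0 0 0 0 0 0.35" --pt "0 0 0 0 0 0 0.3" --pt "0 0 0 0 0 0 0.3" --pt "0 0 -0.5 0 0 0 0.3"

```text
t: 30.52
position: [0.5694, -0.1427, 0.1056]
ee_rot: [-2.841, -1.339, 0.001]
ft_force: [-0.9, -1.2, -0.1]
grip_width: 0.0597
```

Call:
play_rows --pt "0 0 -2.5 0 0 0 0.3" --pt "0 0 -3.5 0 0 0 0.3" --pt "0 0 -4 0 0 0 0.3" --pt "0 0 -4 0 0 0 0.3" --pt "0 -2 -2 0 0 0 0.3"

```text
t: 30.93
position: [0.5576, -0.1325, 0.2714]
ee_rot: [2.839, 1.333, 0.01]
ft_force: [-0.6, -0.7, 1.3]
grip_width: 0.06
```

Call:
play_rows --pt "0 -4 0 0 0 0 0.3" --pt "0 -4 0 0 0 0 0.3" --pt "0 0 0 0 0 0 0.3" --pt "0 0 0 0 0 0 0.3" --pt "0 0 0 0 0 0 0.3"

```text
t: 31.35
position: [0.493, -0.0797, 0.2669]
ee_rot: [2.84, 1.338, 0.0]
ft_force: [0.1, 0.1, 0.7]
grip_width: 0.0596
```

```bash
python3 - <<'E'
from h import *
st()
c,im=wr("w30");st()
S=cv2.cvtColor(camera("scene"),cv2.COLOR_RGB2BGR);crop(S,260,90,420,240,4.5,"s30.png");crop(S,60,60,500,360,1.8,"s30b.png")
S=cv2.cvtColor(camera("side"),cv2.COLOR_RGB2BGR);cv2.imwrite("pics/d30.png",S)
E
```

```text
t31.35 p [ 0.493  -0.0797  0.2669] xaz 50.5 z [ 0.001 -0.002 -1.   ] F [0.1 0.1 0.7] w 0.0596 q [ 0.99  0.02 -0.89  1.74  0.02  1.39  0.98]
drift mm 0.6806365063366895
t31.40 p [ 0.4933 -0.08    0.2666] xaz 50.4 z [ 0.001 -0.001 -1.   ] F [ 0.7  0.3 -0.2] w 0.0596 q [ 0.99  0.02 -0.89  1.74  0.02  1.39  0.98]
```

View pics/w30.png

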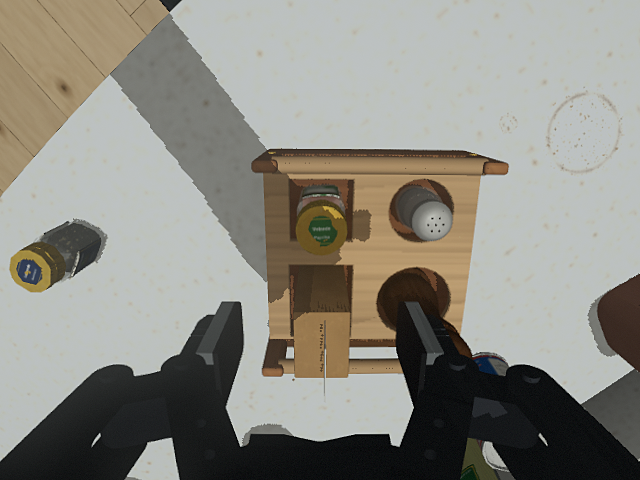

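View pics/s30.png

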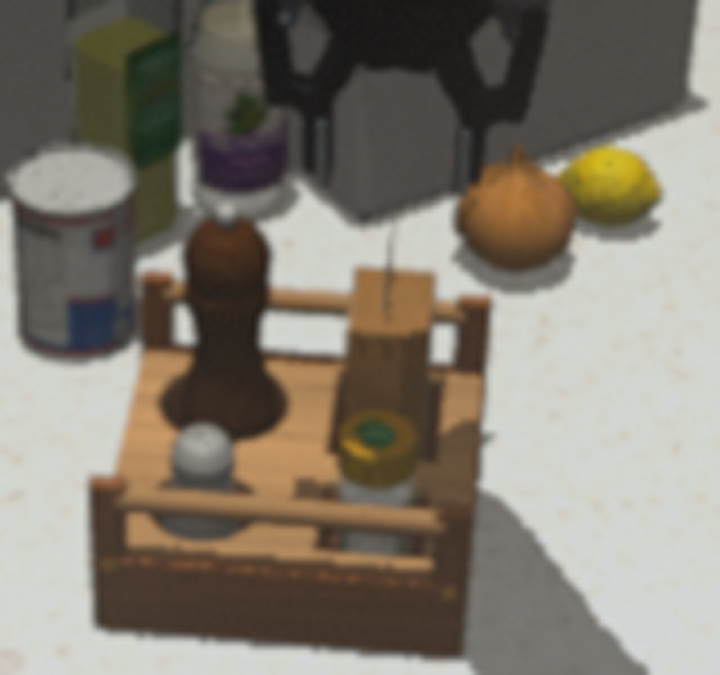

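View pics/s30b.png

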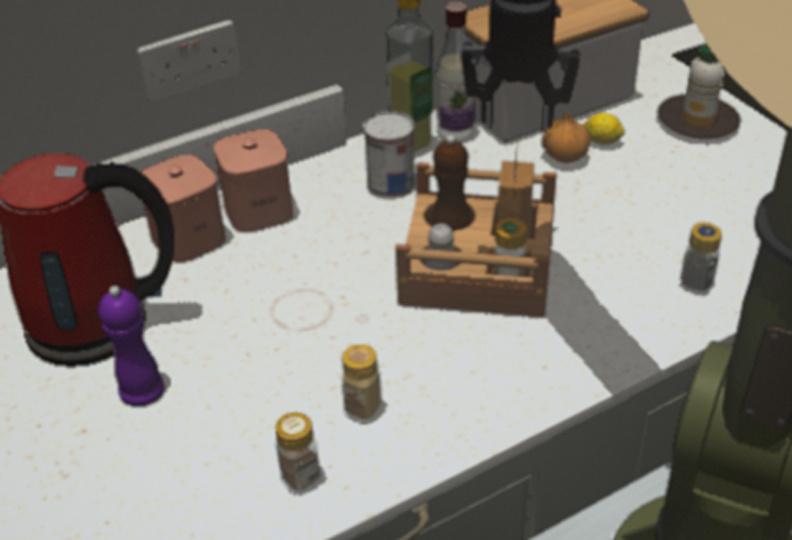

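View pics/d30.png

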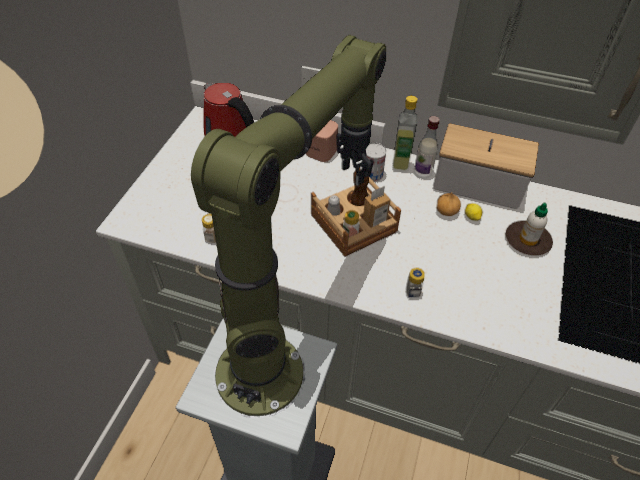

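```bash
python3 - <<'E'
from h import *
from scipy.optimize import least_squares
c=pickle.load(open("w30.pkl","rb"));S=calibration("scene");D=calibration("side")
P=[((75,-75),(290,180)),((17,-75),(354,180)),((17,-17),(354,241)),((75,-17),(291,241)),((76.5,7),(290,266)),((15.5,7),(352,265)),((-46,-46),(422,211))]
X=np.array([p[0] for p in P])/1e3;U=np.array([p[1] for p in P],float)
rot=lambda a:np.array([[np.cos(a),-np.sin(a)],[np.sin(a),np.cos(a)]])
r=least_squares(lambda v:(proj(c,np.c_[X@rot(v[2]).T+v[:2],np.full(len(X),.053)])-U).ravel(),[.567,-.077,-2.26])
v=r.x;print(v[:2],np.degrees(v[2]),np.sqrt(np.mean(r.fun**2)))
f=lambda p:(rot(v[2]).T@(np.array(p)[:2]-v[:2])*1e3).round(1)
print("jar",f(at_z(c,(320.5,229.5),.109)),"salt",f(at_z(c,(435,223),.103)))
print("carton",f(np.mean([at_z(c,u,.131) for u in [(293,311),(351,312),(348,376),(296,376)]],0)))
k=at_z(S,(260+226/4.5-.4,90+212/4.5-.4),.182);print("mill knob",f(k), "mill at release",f([.6308,-.0734]))
st()
E
```

```text
[ 0.56681366 -0.07741672] -129.54428733524853 0.6717357498672546
jar [ 47.4 -45.2] salt [-43.9 -48.8]
carton [46.2 44.7]
mill knob [-40.9  40.9] mill at release [-43.8  46.8]
t31.50 p [ 0.4934 -0.0799  0.2661] xaz 50.4 z [-0.     0.001 -1.   ] F [-0.2 -0.2 -0.5] w 0.0596 q [ 0.99  0.02 -0.89  1.74  0.02  1.39  0.98]
```

```bash
python3 -c "
from cell import *
print(close_job())"
```

```text
the job is handed in; nothing more can be done
None
```

The caddy is made up and the job handed in at about 31.5 s. I set the salt shaker, the pepper mill, the green-stickered jar and the crispbread carton into their wells in that order. Each was lowered until it touched the caddy floor, then released. `close_job()` gave no verdict.

- **Positions:** my last wrist-camera check, in caddy x, y mm, was jar (47, -45), salt (-44, -49) and carton (46, 45), all within about 4 mm of their well centres.
- **Pepper mill:** the gripper hid it from the wrist camera at the end. The gripper's position at release puts it at (-44, 47), while the scene camera alone puts its knob at (-41, 41). Earlier I measured about 6 mm of difference between the scene camera and the wrist camera. Both readings are inside the 15 mm limit.
- **Everything else:** in the final pictures the four items looked upright and the arm was clear of them. The blue, white and yellow jars stood untouched; I judged that from the pictures, not from a position measurement. Contact forces during placing stayed at about 13 N or less.

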